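# Lock the crumb tray into a bun toaster with a hex key

## Robot

A 6-joint arm with a two-finger parallel gripper is mounted at the origin on the work surface. World frame = base frame: x ahead of the robot, y to its left, z up, the work surface at z = 0. Lengths are in mm, angles in rad, forces in N, time in s.
With the tool pointing down it reaches from about 300 to 775 mm from the base axis. Payload 14.6 kg.
Tool frame: the origin (TCP) lies midway between the tips of the shut fingers; the grasp point (between the pads) lies 19 mm behind it; z points along the fingers, y is the direction in which the jaws open and shut (so a half turn about z gives the same grasp; the last joint's range is limited). The gripper opens to 94 mm and grips with 3 to 60 N. Pads are 16 mm wide; open, the fingers measure 119 mm over their backs; the gripper's body (75 mm by 177 mm) begins 78 mm behind the grasp point.
Start: joints at [-1.301, 0.3, 1.521, -0, 1.321, -0.067], TCP at [181.75, -519.092, 205.446] pointing down, gripper open.
Joint ranges: [-3.03, 3.03], [-0.79, 2.21], [0.23, 2.52], [-1.04, 4.18], [0, 3.07], [-2.55, 2.55]. Speed limits (rad/s): [2.22, 2.22, 2.57, 3.14, 3.14, 3.14].

## Interface

Orientations are given as [roll, pitch, yaw] about the fixed x, y, z axes, in that order (R = Rz(yaw) Ry(pitch) Rx(roll)).
In Python, from cell import manip gives the robot as it stands.
- The arm moves only by the tool play_rows, never from a script. Its argument "commands" is a list of rows, each an object of numbers: "x", "y", "z": the shift along the tool's x, y, z in m; "wx", "wy", "wz": the turn, a rotation vector about the tool's x, y, z in degrees; "grip": the opening, from 0 (shut) to 1 (fully open). In form: [{"x": .., "y": .., "z": .., "wx": .., "wy": .., "wz": .., "grip": ..}, ...]. A call has 1 to 20 rows; each row shifts and turns the commanded pose from where the row before left it, along the tool's axes as they then stand; what a row does not reach is not made up. A row lasts 1/8 s, in which the tool goes at most 62.5 mm and 10.7 degrees, less where a joint would pass 70% of its speed; a pose out of reach is approached as far as the arm can. A call is refused whole if a number of a shift passes 0.0625 or a number of a turn 10.7, either way. A call with a gripper value outside its range is refused whole. The fingers move at their own pace and stop on an object; "squeeze" is the grip in N (left out, the last holds). Time passes only in rows, so rows that do not move let the fingers close. It gives the time, the measured TCP pose, the force and the opening at its end, in the units of the state.
- manip.read_state(): the state, without advancing time (a new reading comes with each control period).
- manip.camera(name): name is "scene" or "top" or "wrist"; returns (picture, depth): 420x560x3 uint8, red, green, blue; 420x560 float32, mm along the optical axis (not along the pixel's ray), 0 where there is no reading.
- manip.camera_info(name): a dict with "intrinsics" (3x3 intrinsics, pixels), "camera_from_world" (4x4, takes a point from world to camera coordinates); the wrist camera has in their place "tool_from_camera" (4x4, takes a point from camera to tool coordinates, whose origin is the TCP and whose axes are the flange's). Camera axes: x right, y up, looking along -z (the intrinsics and any distortion apply to the point x, -y, -z); pixel columns grow to the right and rows downward; lengths in mm; the calibration is good to about 2 mm. A picture is of the moment at which its call begins: read the wrist's pose just before it. camera_info takes no time and is no camera call.
- manip.sign_off(): hands the job in, once; it reports no verdict.
The state is a dict: "clock": time; "joints": joint angles; "qd": joint speeds; "effort": joint torques, N m; "eef_pos": TCP position; "eef_rot": TCP orientation; "wrist_force": force on the tool from outside, world axes, zero at the start; "moment": the same for the moment, N m; "finger_gap": finger opening in mm.
Only numpy, scipy, OpenCV 4.12 (cv2) and the standard library are available. Lean on these libraries where they do the work, as an engineer would, in place of code of your own. Each camera call takes 0.05 s, during which the arm holds its last target.

## Task

Slide the crumb tray into its bay under the bun toaster until it is fully home, then take the orange-headed hex key from its rest, find the recessed hex socket in the toaster's sloping front with it and seat it. Turn the clamp screw clockwise a quarter turn at a time, letting go and taking a fresh hold of the key in between, until it comes to its stop after about half a turn; leave the key standing in the socket and the tray locked. Do not disturb the baked goods and utensils around.

Things in the scene. Friction and masses are not known exactly. Their poses are not given: they have to be found in the camera images.
- bay_mouth (a point): Middle of the tray mouth in the front of the fixed toaster, at table level. x points into the bay (away from the operator), y left along the front, z up. The bay is straight from x=0 to a back stop at x=90: side walls at y=+-57, the table as floor, roof 50 up. Two guides 34 high flare from the mouth's sides to x=-20, y=+-72
- face_edge (a point): Top edge of the toaster's upright front, 90 above the table straight over the mouth; axes as the mouth's. From here the face slopes up and away (+x) at 25 degrees to 105 back, 138 above the table, where the flat-topped steel body begins: 189 high, 300 wide, to 260 behind the front
- keeper (a joint): Drop in m (0 to 0.015) of the red keeper, moved by the clamp screw in step with its turn (0.015 at the stop). A bar 130 wide, 14 high, 9 thick across the front above the mouth, 8 to 17 before it; its tongues at y=+-48 reach down to 48 above the table when raised, to 33 when sunk, standing then before the front plate of a tray that is home; sunk they keep a tray out
- tray_pan (a point): Middle of the pan of the loose aluminium crumb tray (0.35 kg nominal, on the table): 90 long (x), 110 wide (y), 28 high; this point 14 above its underside. x points to the end that goes in first, z up. At -x a front plate 110 wide, 45 high, its face 49 from here. Fully home the leading end touches the back stop, this point 45 behind the mouth and the plate's face 4 before it
- tray_grip (a point): Middle of the tray's black grip: a block 24 (x) by 30 (y) by 50 high, 101 before the pan's middle at -x on a flat stem 16 wide, its underside 18 and its top 68 above the table. Axes as those of the tray
- key_head (a point): Middle of the orange square head of the loose steel hex key (120 long, 0.18 kg nominal): 30 by 30, 45 high along z, flats facing the key's x and y axes; z runs from tip to head, the tip 97.5 away. The shank is a hexagon 20 across flats, one pair of flats facing the key's x axis. At the start the key stands upright in its rest with a little play, this point 104.5 above the table
- key_tip (a point): End of the key's shank: a round cone 6 long, 13 across at its end and 19 at its base, where the hexagon begins. Axes as those of the key
- key_rest: Fixed white block 85 by 85 by 55 high that holds the key upright in a round hole 27 wide and 48 deep; origin under its middle
- socket_mouth (a point): Mouth of the clamp screw's brass hex socket: 21.8 across flats, 22 deep, the top 4 flaring to 27.8, at the bottom of a round recess 37 wide, 10 deep in the toaster's sloping face. z points out of it, up and towards the operator, 25 degrees from vertical; x turns with the screw and faces a pair of flats. About 10 degrees of play to the key either way; let go, the key stays in it, leaning up to 5 degrees
- clamp_screw (a joint): Angle of the clamp screw in radians, growing clockwise as seen looking down into the socket; it starts between 0 and 0.4 and stops hard at 3.05. It turns with a friction of about 0.12 N m and stays where it is left
- flour_jar: Clear jar of 84 diameter, 130 high, standing where the key rest could also stand; leave alone. Origin under its middle
- cake_big: Cake in an aluminium tin, 170 diameter, about 70 high; leave alone. Origin under its middle
- cake_small: Cake in an aluminium tin, 130 diameter, about 65 high; leave alone. Origin under its middle
- loaf_tin: Dark steel loaf tin, 210 by 100 by 65; leave alone. Origin under its middle
- bowl: Steel bowl, 140 diameter, 60 high; leave alone. Origin under its middle
- spatula: Spatula lying flat, 240 long; leave alone. Origin at its middle underside
- scraper: Steel dough scraper with a wooden grip, 130 wide, lying flat; leave alone. Origin at its underside
Not all that is in view belongs to the job. Leave any blue look-alike of the part that bears key_head alone.

How it is judged:
By the outcome, as a careful person would: the job done as asked, in the order asked, and still so for the second after the job is handed in, with the robot touching nothing.
It also fails if it takes over 61 s, if anything falls off the work surface, if the arm or the gripper's body presses on something with over 40 N, if the wrist force passes 120 N, or if a joint passes its speed limit or range.

## Working session

There is one attempt and no reset: what is moved stays moved. The work goes in short steps, Python scripts to look and compute and a tool call to move; the robot and the scene stay as the last step left them, time stands still between calls to the robot, and variables do not carry over. Pictures are saved under pics/ and viewed, and the job is handed in when it is done.

Besides the shell and the picture viewer there is one more tool, called after "Call:" by a JSON object that holds its "name" and its "arguments", one argument or row to a line. play_rows: Moves the arm, as the interface text tells. Its arguments: {"type":"object","properties":{"commands":{"type":"array"},"squeeze":{"type":"number"}},"required":["commands"]}

```bash
ls; mkdir -p pics; python3 - <<'E'
from cell import manip
import cv2,numpy as np
print(manip.read_state())
for n in ("scene","top","wrist"):
    p,d=manip.camera(n); cv2.imwrite(f"pics/a_{n}.png",p[:,:,::-1]); np.save(f"pics/a_{n}.npy",d)
    print(n,manip.camera_info(n))
E
```

```text
pics
{'clock': 0.0, 'joints': array([-1.30059259e+00,  3.00473920e-01,  1.52157839e+00, -1.88898963e-05,
        1.32068323e+00, -6.65886493e-02]), 'qd': array([ 0.00040066, -0.00094266, -0.00071129, -0.00088095,  0.00053209,
       -0.00016555]), 'effort': array([-1.02736911e-03, -5.31805015e+01, -3.52732480e+01,  7.07761617e-02,
        2.43626320e-02, -1.29129930e-04]), 'eef_pos': array([ 181.68321026, -518.8521933 ,  204.88591619]), 'eef_rot': array([-3.14045108e+00, -5.77912503e-05,  3.36797038e-01]), 'wrist_force': array([-1.27631577, -0.62088119, -0.93435577]), 'moment': array([ 0.01141849, -0.03332047, -0.04184722]), 'finger_gap': 93.98949494427693}
scene {'intrinsics': array([[467.77958251,   0.        , 274.38039612],
       [  0.        , 467.77958251, 211.24379464],
       [  0.        ,   0.        ,   1.        ]]), 'camera_from_world': array([[ 6.86726823e-01,  7.26821732e-01, -1.16808131e-02,
        -3.49156398e+02],
       [-5.15477508e-01,  4.98245486e-01,  6.97161656e-01,
         1.85938849e+02],
       [ 5.12532154e-01, -4.72738412e-01,  7.16818794e-01,
        
[... 479 characters left out ...]
1.30500465e-01,  1.07460680e-02,  9.91390009e-01,
        -1.60652630e+03],
       [ 0.00000000e+00,  0.00000000e+00,  0.00000000e+00,
         1.00000000e+00]])}
wrist {'intrinsics': array([[323.65291125,   0.        , 277.75648186],
       [  0.        , 323.65291125, 208.2436632 ],
       [  0.        ,   0.        ,   1.        ]]), 'tool_from_camera': array([[ 8.46355280e-04,  9.63549349e-01,  2.67529317e-01,
         7.91749519e+01],
       [ 9.99999637e-01, -7.89464475e-04, -3.20215342e-04,
        -3.35513974e-01],
       [-9.73383922e-05,  2.67529491e-01, -9.63549668e-01,
        -1.79131362e+02],
       [ 0.00000000e+00,  0.00000000e+00,  0.00000000e+00,
         1.00000000e+00]])}
```

View pics/a_scene.png

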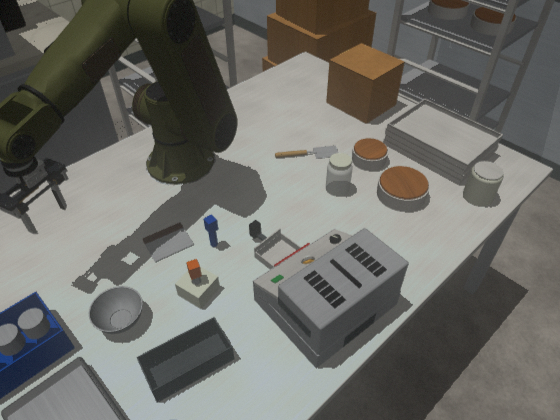

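View pics/a_top.png

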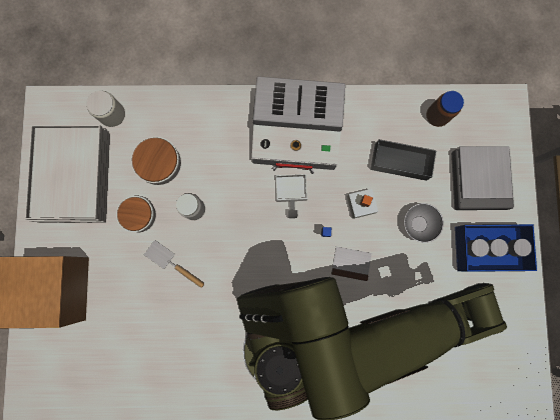

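View pics/a_wrist.png

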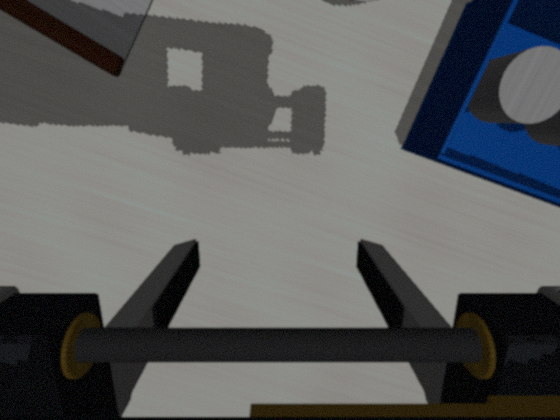

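The orange-headed key stands in the white rest at top (366,200). The look-alike is the blue-headed one at top (326,231), which I leave alone. The tray is at top (291,188) with its grip at (291,210), and the toaster socket is at (296,146). I'll check these in crops.

```bash
cat > h.py <<'E'
from cell import manip
import cv2,numpy as np
from scipy.spatial.transform import Rotation as R
def Rt(rpy): return R.from_euler('xyz',rpy).as_matrix()
def info(n,st=None):
    i=manip.camera_info(n);K=i["intrinsics"]
    if n=="wrist":
        T=np.eye(4);T[:3,:3]=Rt(st["eef_rot"]);T[:3,3]=st["eef_pos"]
        W=T@i["tool_from_camera"]
    else: W=np.linalg.inv(i["camera_from_world"])
    return K,W   # world_from_cam
def dep(K,W,u,v,d):
    c=np.array([(u-K[0,2])/K[0,0]*d,-(v-K[1,2])/K[1,1]*d,-d*np.ones_like(u*1.0),np.ones_like(u*1.0)])
    return (W@c)[:3]
def cloud(K,W,D):
    v,u=np.mgrid[:420,:560]
    return np.moveaxis(dep(K,W,u.ravel(),v.ravel(),D.ravel()).reshape(3,420,560),0,-1)
def atz(K,W,u,v,z):
    a=dep(K,W,np.float64(u),np.float64(v),1.0);o=W[:3,3];r=a-o
    return o+r*(z-o[2])/r[2]
def proj(K,W,p):
    c=np.linalg.inv(W)@np.append(p,1);return K[0,0]*c[0]/-c[2]+K[0,2],K[1,1]*-c[1]/-c[2]+K[1,2]
def snap(n,tag):
    st=manip.read_state();p,d=manip.camera(n);cv2.imwrite(f"pics/{tag}.png",p[:,:,::-1]);np.save(f"pics/{tag}.npy",d)
    K,W=info(n,st);np.savez(f"pics/{tag}.npz",K=K,W=W);return p,d,K,W,st
def crop(tag,out,u0,v0,u1,v1,s):
    im=cv2.imread(f"pics/{tag}.png")[v0:v1,u0:u1]
    cv2.imwrite(f"pics/{out}.png",cv2.resize(im,None,fx=s,fy=s,interpolation=cv2.INTER_CUBIC))
E
python3 - <<'E'
from h import *
crop("a_top","c1",240,70,400,245,4.5 and 3.4)
crop("a_scene","c2",140,190,420,370,2.8)
K,W=info("top");D=np.load("pics/a_top.npy");C=cloud(K,W,D)
for u,v in [(296,146),(291,188),(291,210),(367,200),(326,231),(352,205),(300,100),(270,160),(330,160),(293,165),(189,206),(200,300),(254,160),(336,165)]: print(u,v,C[v,u].round(1))
K,W=info("scene");D=np.load("pics/a_scene.npy");C=cloud(K,W,D)
for u,v in [(194,268),(211,222),(256,228),(200,287)]: print(u,v,C[v,u].round(1))
E
```

```text
296 146 [711.6 -61.1  77.3]
291 188 [573.8 -43.9   1.3]
291 210 [484.1 -41.4  72.1]
367 200 [ 509.  -296.2  133.3]
326 231 [ 406.3 -157.1  121.9]
352 205 [ 502.1 -257.1   57.7]
300 100 [841.  -72.3 184.6]
270 160 [661.8  31.1  75.4]
330 160 [ 655.2 -178.2   98.8]
293 165 [644.3 -50.   71.1]
189 206 [492.5 301.6 133.3]
200 300 [173.6 282.4   2.2]
254 160 [667.9  89.   50.5]
336 165 [ 642.5 -201.6   75.7]
194 268 [ 528.3 -308.2  129.5]
211 222 [ 420.1 -168.6  119.5]
256 228 [487.1 -55.8  60.2]
200 287 [ 537.4 -307.6   52.1]
```

View pics/c1.png

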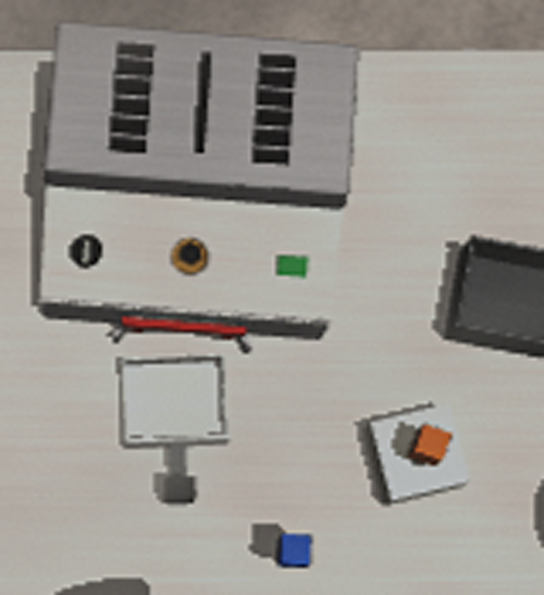

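View pics/c2.png

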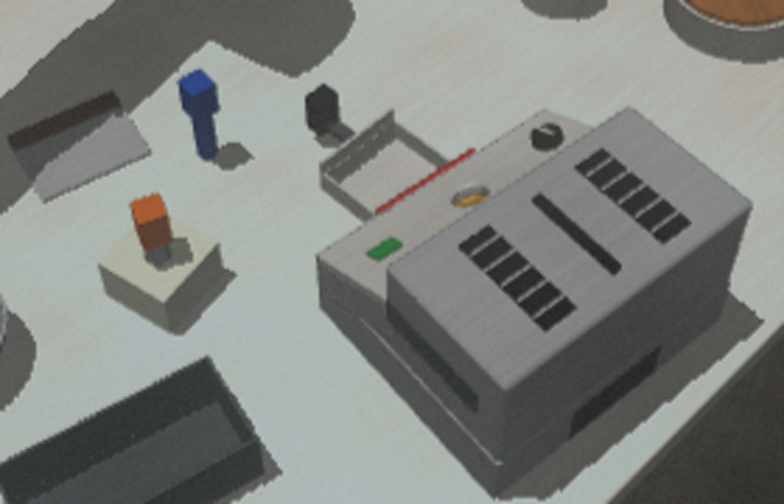

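```bash
python3 - <<'E'
from h import *
def rect(P):
    r=cv2.minAreaRect(P[:,:2].astype(np.float32)); return np.round(r[0],1),np.round(r[1],1),round(r[2],2)
for n in ("top","scene"):
    K,W=info(n);D=np.load(f"pics/a_{n}.npy");C=cloud(K,W,D)
    im=cv2.imread(f"pics/a_{n}.png").astype(int)
    m=(abs(C[...,2]-189)<9)&(C[...,0]>650)&(C[...,0]<1000)&(abs(C[...,1]+60)<220)
    P=C[m];print(n,"steel",m.sum(),P[:,2].mean(),rect(P))
    # sloping face plane
    m=(C[...,0]>650)&(C[...,0]<780)&(C[...,1]>-200)&(C[...,1]<80)&(C[...,2]>90)&(C[...,2]<140)
    P=C[m];A=np.c_[P[:,:2],np.ones(len(P))];
    w=np.ones(len(P),bool)
    for _ in range(5):
        s=np.linalg.lstsq(A[w],P[w,2],rcond=None)[0];w=abs(A@s-P[:,2])<3
    print("face",s,w.sum(),np.degrees(np.arctan(np.hypot(*s[:2]))),np.degrees(np.arctan2(s[1],s[0])))
    B,G,Rr=im[...,0],im[...,1],im[...,2]
    o=(Rr>150)&(G<0.6*Rr)&(B<0.45*Rr)&(C[...,2]>105)&(C[...,0]<600);P=C[o&(C[...,2]>122)];print("orange",o.sum(),rect(P),P[:,2].max(), np.median(P[:,2]))
    b=(B>100)&(Rr<0.6*B)&(C[...,2]>100)&(C[...,1]>-250)
    if b.sum(): print("blue",rect(C[b]))
    g=(C[...,2]>55)&(C[...,2]<80)&(C[...,0]>440)&(C[...,0]<530)&(abs(C[...,1]+45)<50);print("grip",g.sum(),rect(C[g]),np.median(C[g][:,2]))
    t=(C[...,2]>20)&(C[...,2]<50)&(C[...,0]>515)&(C[...,0]<625)&(abs(C[...,1]+45)<80);print("tray",t.sum(),rect(C[t]))
    r=(Rr>120)&(G<0.4*Rr)&(B<0.4*Rr)&(C[...,0]>600)&(C[...,0]<680); print("keeper",rect(C[r]),C[r][:,2].mean())
    if n=="top":
        y=(Rr>100)&(B<0.55*Rr)&(C[...,0]>690)&(C[...,0]<780)&(abs(C[...,1]+50)<60); print("brass px",np.argwhere(y).mean(0),y.sum())
E
```

```text
top steel 3954 189.1990187470454 (array([835.7, -68.2]), array([299.6, 156.8]), 84.86)
face [ 4.49845395e-01 -3.48227626e-02 -2.06180002e+02] 1379 24.284477670221058 -4.4264680376599
orange 65 (array([ 510.7, -296.7]), array([27.7, 27.9]), 70.29) 136.66300564418316 128.02415129751512
blue (array([362.1, -83.4]), array([ 35. , 208.3]), 30.4)
grip 56 (array([474.1, -46.7]), array([24.6, 22.1]), 89.3) 68.4853331123287
tray 146 (array([568.6, -43. ]), array([104.1, 110. ]), 2.35)
keeper (array([642.9, -51.6]), array([123.9,   8.8]), 84.41) 75.46455105155323
brass px [145.8 294.8] 35
scene steel 6434 189.4327587375572 (array([839.9, -74.5]), array([302.6, 156.2]), 84.96)
face [ 4.68357593e-01 -4.17296684e-02 -2.20691142e+02] 1237 25.183516348999888 -5.091488049850931
orange 81 (array([ 512.8, -302.5]), array([26.9, 29.4]), 69.5) 130.32743858138838 127.29103326857779
blue (array([ 407. , -164.3]), array([25.7, 32.3]), 83.92)
grip 88 (array([477.6, -53.2]), array([31.1, 26.7]), 89.09) 66.59487917474553
tray 327 (array([564.8, -49.5]), array([114.6,  98.4]), 89.68)
keeper (array([0., 0.]), array([0., 0.]), 0.0) nan<stdin>:22: RuntimeWarning: Mean of empty slice.
  ret = ret.dtype.type(ret / rcount)
```

```bash
cat >> h.py <<'E'
import json
def plan(p1,R1,N,p0=None,R0=None,ease=False,grip=None):
    st=manip.read_state()
    if p0 is None: p0=st["eef_pos"]
    if R0 is None: R0=Rt(st["eef_rot"])
    p0=np.array(p0,float);p1=np.array(p1,float)
    rv=R.from_matrix(R0.T@R1).as_rotvec(degrees=True)
    rows=[];p=p0.copy();Rc=R0.copy()
    for i in range(N):
        f=(i+1)/N
        t=p0+(p1-p0)*f
        d=np.round(Rc.T@(t-p)/1000,4);w=np.round(R.from_matrix(Rc.T@R0@R.from_rotvec(rv*f,degrees=True).as_matrix()).as_rotvec(degrees=True),2)
        p=p+Rc@d*1000;Rc=Rc@R.from_rotvec(w,degrees=True).as_matrix()
        r={k:float(v) for k,v in zip(("x","y","z","wx","wy","wz"),[*d,*w]) if v}
        if grip is not None:r["grip"]=grip
        rows.append(r)
    print("dist",np.linalg.norm(p1-p0).round(1),"rot",rv.round(2),"max/row",np.linalg.norm(p1-p0)/N,"end",p.round(1))
    print(json.dumps(rows))
    return p,Rc
def down(yawdeg): return Rt([np.pi,0,np.radians(yawdeg)])
E
python3 - <<'E'
from h import *
plan([470,-48,280],down(0),12)
E
```

```text
dist 557.2 rot [-5.00e-02  1.00e-02  1.93e+01] max/row 46.435649991054646 end [470. -48. 280.]
[{"x": 0.0356, "y": -0.0291, "z": -0.0062, "wz": 1.61}, {"x": 0.0349, "y": -0.0301, "z": -0.0062, "wx": -0.01, "wz": 1.61}, {"x": 0.0339, "y": -0.0311, "z": -0.0063, "wz": 1.6}, {"x": 0.0331, "y": -0.032, "z": -0.0062, "wx": -0.01, "wz": 1.61}, {"x": 0.0321, "y": -0.0329, "z": -0.0062, "wz": 1.61}, {"x": 0.0313, "y": -0.0338, "z": -0.0063, "wz": 1.61}, {"x": 0.0302, "y": -0.0346, "z": -0.0062, "wx": -0.01, "wz": 1.61}, {"x": 0.0293, "y": -0.0355, "z": -0.0062, "wz": 1.6}, {"x": 0.0283, "y": -0.0363, "z": -0.0063, "wz": 1.61}, {"x": 0.0272, "y": -0.0371, "z": -0.0062, "wx": -0.01, "wz": 1.61}, {"x": 0.0262, "y": -0.0379, "z": -0.0062, "wy": 0.01, "wz": 1.61}, {"x": 0.0251, "y": -0.0385, "z": -0.0063, "wx": -0.01, "wz": 1.61}]
```

Call:
{"name": "play_rows", "arguments": {
  "commands": [
    {"x":0.0356,"y":-0.0291,"z":-0.0062,"wz":1.61},
    {"x":0.035,"y":-0.03,"z":-0.0062,"wz":1.61},
    {"x":0.034,"y":-0.031,"z":-0.0063,"wz":1.6},
    {"x":0.033,"y":-0.032,"z":-0.0062,"wz":1.61},
    {"x":0.032,"y":-0.033,"z":-0.0062,"wz":1.61},
    {"x":0.0313,"y":-0.0338,"z":-0.0063,"wz":1.61},
    {"x":0.0302,"y":-0.0346,"z":-0.0062,"wz":1.61},
    {"x":0.0293,"y":-0.0355,"z":-0.0062,"wz":1.6},
    {"x":0.0283,"y":-0.0363,"z":-0.0063,"wz":1.61},
    {"x":0.0272,"y":-0.0371,"z":-0.0062,"wz":1.61},
    {"x":0.0262,"y":-0.038,"z":-0.0062,"wz":1.61},
    {"x":0.025,"y":-0.0385,"z":-0.0063,"wz":1.61},
    {}
  ]
}}

```text
$.commands[0]: bad value
```

```bash
python3 - <<'E'
from h import *
p,d,K,W,st=snap("wrist","b1")
print(st)
crop("b1","b1c",80,0,480,420,1.4)
E
```

```text
{'clock': 0.15, 'joints': array([-1.30061270e+00,  3.00289956e-01,  1.52141235e+00, -1.55753029e-05,
        1.32071131e+00, -6.65901822e-02]), 'qd': array([-8.08751652e-05, -2.66593364e-03, -4.16752938e-03, -1.99867047e-03,
       -3.68583235e-04,  1.07814438e-03]), 'effort': array([ 2.00854214e-03, -5.31962693e+01, -3.52820385e+01,  7.09336437e-02,
        2.36363942e-02, -7.50285108e-05]), 'eef_pos': array([ 181.69105977, -518.91860754,  205.0570815 ]), 'eef_rot': array([-3.14077251e+00, -3.95732868e-05,  3.36777652e-01]), 'wrist_force': array([-0.26300742, -0.13358859, -0.22482472]), 'moment': array([-0.01206151, -0.03757099,  0.06807104]), 'finger_gap': 94.13210073778829}
```

View pics/b1c.png

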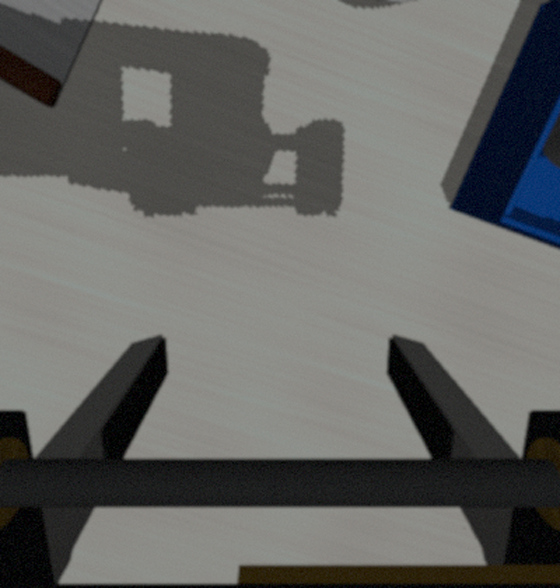

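The call was refused because every row needs all the keys, so nothing moved.

Call:
{"name": "play_rows", "arguments": {
  "commands": [
    {"x":0.0356,"y":-0.0291,"z":-0.0062,"wx":0,"wy":0,"wz":1.61,"grip":1},
    {"x":0.035,"y":-0.03,"z":-0.0062,"wx":0,"wy":0,"wz":1.61,"grip":1},
    {"x":0.034,"y":-0.031,"z":-0.0063,"wx":0,"wy":0,"wz":1.6,"grip":1},
    {"x":0.033,"y":-0.032,"z":-0.0062,"wx":0,"wy":0,"wz":1.61,"grip":1},
    {"x":0.032,"y":-0.033,"z":-0.0062,"wx":0,"wy":0,"wz":1.61,"grip":1},
    {"x":0.0313,"y":-0.0338,"z":-0.0063,"wx":0,"wy":0,"wz":1.61,"grip":1},
    {"x":0.0302,"y":-0.0346,"z":-0.0062,"wx":0,"wy":0,"wz":1.61,"grip":1},
    {"x":0.0293,"y":-0.0355,"z":-0.0062,"wx":0,"wy":0,"wz":1.6,"grip":1},
    {"x":0.0283,"y":-0.0363,"z":-0.0063,"wx":0,"wy":0,"wz":1.61,"grip":1},
    {"x":0.0272,"y":-0.0371,"z":-0.0062,"wx":0,"wy":0,"wz":1.61,"grip":1},
    {"x":0.0262,"y":-0.038,"z":-0.0062,"wx":0,"wy":0,"wz":1.61,"grip":1},
    {"x":0.025,"y":-0.0385,"z":-0.0063,"wx":0,"wy":0,"wz":1.61,"grip":1},
    {"x":0,"y":0,"z":0,"wx":0,"wy":0,"wz":0,"grip":1}
  ]
}}

```text
clock: 1.82
eef_pos: [470.8, -46.1, 280.2]
eef_rot: [-3.141, 0.0, 0.003]
wrist_force: [-0.5, -0.6, -0.3]
finger_gap: 94.1
```

```bash
sed -i 's/ if v}$/}/; s/if grip is not None:r\["grip"\]=grip/r["grip"]=1 if grip is None else grip/' h.py; python3 - <<'E'
from h import *
p,d,K,W,st=snap("wrist","b2")
print(st)
crop("b2","b2c",80,0,480,420,1.4)
E
```

```text
{'clock': 1.825, 'joints': array([-1.75251034e-01,  7.56339784e-02,  1.61327840e+00,  2.12389854e-04,
        1.45280266e+00,  1.39247389e+00]), 'qd': array([-0.06251512, -0.019338  ,  0.03607472, -0.01028014, -0.00612907,
       -0.05937162]), 'effort': array([ 2.60157086e+00, -4.09093451e+01, -3.81660998e+01,  2.32909494e-01,
       -6.40275161e-03,  1.08303219e+00]), 'eef_pos': array([470.75054679, -46.12732867, 280.20312865]), 'eef_rot': array([-3.14136338e+00,  8.30342423e-05,  3.04639316e-03]), 'wrist_force': array([-0.46785532, -0.5712096 , -0.30815253]), 'moment': array([ 0.00950986, -0.0169069 , -0.01436344]), 'finger_gap': 94.14370819541531}
```

View pics/b2c.png

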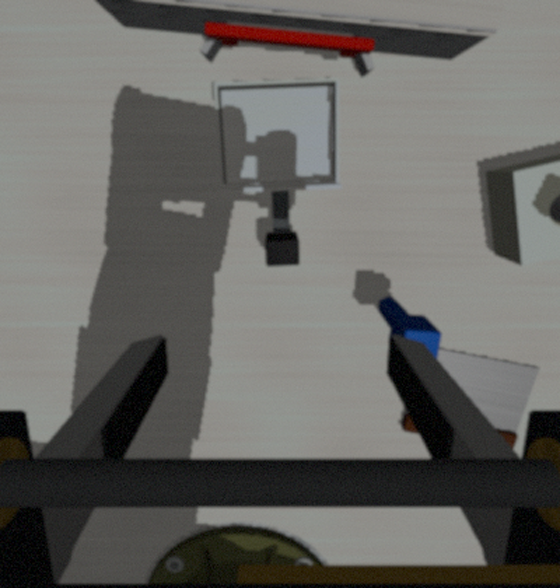

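```bash
python3 - <<'E'
from h import *
z=np.load("pics/b2.npz");K,W=z["K"],z["W"];D=np.load("pics/b2.npy");C=cloud(K,W,D);im=cv2.imread("pics/b2.png").astype(int)
def rect(P):
    r=cv2.minAreaRect(P[:,:2].astype(np.float32)); return np.round(r[0],1),np.round(r[1],1),round(r[2],2)
X,Y,Z=C[...,0],C[...,1],C[...,2]
g=(Z>60)&(Z<76)&(X>450)&(X<520)&(abs(Y+45)<40);print("grip",g.sum(),rect(C[g]),C[g].mean(0))
t=(Z>15)&(Z<32)&(X>515)&(X<635)&(abs(Y+45)<75);print("pan rim",t.sum(),rect(C[t]))
t=(Z>40)&(Z<50)&(X>500)&(X<560)&(abs(Y+45)<75);print("plate",t.sum(),rect(C[t]))
r=(im[...,2]>100)&(im[...,1]<0.4*im[...,2])&(X>600)&(Y>-130)&(Y<30);print("keeper",rect(C[r]),Z[r].min(),Z[r].max())
f=(X>630)&(X<680)&(Z>20)&(Z<88)&(abs(Y+55)<140)
# front plane: fit x=a y + b
P=C[f&~r&(Z>40)]
w=np.ones(len(P),bool)
for _ in range(8):
    s=np.polyfit(P[w,1],P[w,0],1);w=abs(np.polyval(s,P[:,1])-P[:,0])<3
print("front",s,np.degrees(np.arctan(s[0])),w.sum(),P[w,1].min(),P[w,1].max())
print("table",np.median(Z[(X>450)&(X<510)&(Y>20)&(Y<80)]))
crop("b2","b2d",200,0,400,200,4)
E
```

```text
grip 477 (array([477.3, -49.5]), array([29.8, 23.8]), 89.83) [477.40355172 -49.00307699  67.552675  ]
pan rim 1161 (array([573.8, -57. ]), array([106.9, 138.6]), 6.71)
plate 302 (array([530.6, -47.3]), array([  4.1, 108.9]), 2.3)
keeper (array([645.4, -54.6]), array([127.6,   8.6]), 85.35) 72.17021254853 78.73744611144576
front [8.63093039e-02 6.62100683e+02] 4.932934121447475 2752 -194.89355592812058 84.95479029723847
table 0.2399637105222041
```

View pics/b2d.png

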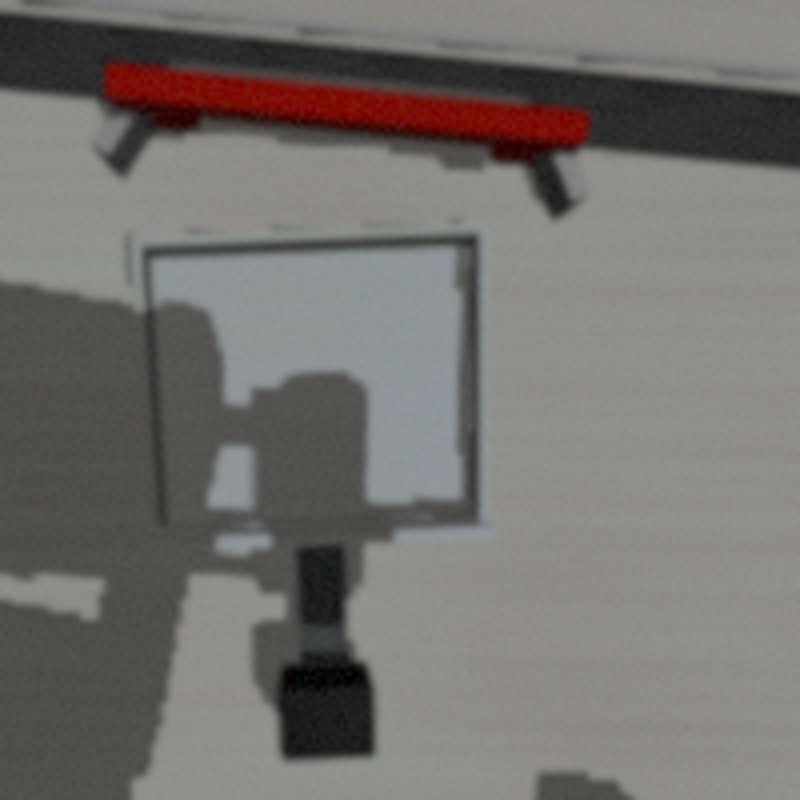

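Call:
{"name": "play_rows", "arguments": {
  "commands": [
    {"x":0.007,"y":0.0015,"z":0.05,"wx":0,"wy":0,"wz":-2.3,"grip":1},
    {"x":0,"y":0,"z":0.06,"wx":0,"wy":0,"wz":0,"grip":1},
    {"x":0,"y":0,"z":0.06,"wx":0,"wy":0,"wz":0,"grip":0.8},
    {"x":0,"y":0,"z":0.05,"wx":0,"wy":0,"wz":0,"grip":0.7},
    {"x":0,"y":0,"z":0.03,"wx":0,"wy":0,"wz":0,"grip":0.6},
    {"x":0,"y":0,"z":0,"wx":0,"wy":0,"wz":0,"grip":0.6},
    {"x":0,"y":0,"z":0,"wx":0,"wy":0,"wz":0,"grip":0.6}
  ],
  "squeeze": 20
}}

```text
clock: 2.75
eef_pos: [477.4, -50.3, 31.6]
eef_rot: [3.141, -0.001, 0.039]
wrist_force: [-0.2, -0.2, 0.8]
finger_gap: 56.6
```

```bash
python3 - <<'E'
from h import *
p,d,K,W,st=snap("wrist","b3")
print(st["eef_pos"],st["eef_rot"],st["wrist_force"])
E
```

```text
[477.4343055  -50.25364847  31.55664236] [ 3.14124089e+00 -1.49375854e-03  3.94670084e-02] [-0.17287937 -0.21969656  0.76564501]
```

View pics/b3.png

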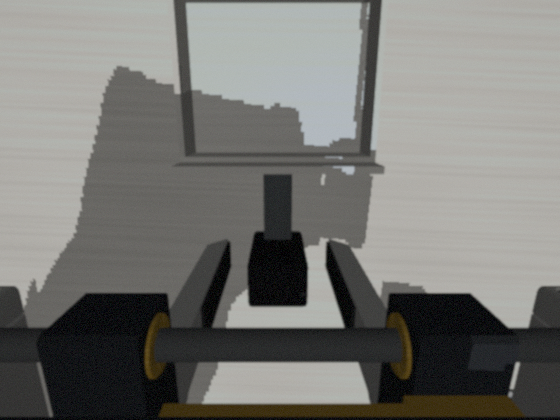

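The fingers straddle the black grip at (278,270) and are well centred. I'll close on it and swing the tray into line with the bay.

Call:
{"name": "play_rows", "arguments": {
  "commands": [
    {"x":0,"y":0,"z":0,"wx":0,"wy":0,"wz":0,"grip":0.1},
    {"x":0,"y":0,"z":0,"wx":0,"wy":0,"wz":0,"grip":0.1},
    {"x":0,"y":0,"z":0,"wx":0,"wy":0,"wz":0,"grip":0.1},
    {"x":0,"y":0,"z":0,"wx":0,"wy":0,"wz":0,"grip":0.1},
    {"x":0.002,"y":-0.003,"z":0,"wx":0,"wy":0,"wz":2.4,"grip":0.1},
    {"x":0.002,"y":-0.003,"z":0,"wx":0,"wy":0,"wz":2.4,"grip":0.1},
    {"x":0.002,"y":-0.003,"z":0,"wx":0,"wy":0,"wz":2.4,"grip":0.1},
    {"x":0,"y":0,"z":0,"wx":0,"wy":0,"wz":0,"grip":0.1},
    {"x":0,"y":0,"z":0,"wx":0,"wy":0,"wz":0,"grip":0.1}
  ],
  "squeeze": 20
}}

```text
clock: 3.92
eef_pos: [483.1, -40.5, 30.5]
eef_rot: [-3.141, -0.0, -0.086]
wrist_force: [-1.9, 1.1, 6.3]
finger_gap: 29.8
```

```bash
python3 - <<'E'
from h import *
p,d,K,W,st=snap("wrist","b4")
print(st["eef_pos"],st["eef_rot"],st["wrist_force"],st["finger_gap"])
C=cloud(K,W,d);X,Y,Z=C[...,0],C[...,1],C[...,2]
def rect(P):
    r=cv2.minAreaRect(P[:,:2].astype(np.float32)); return np.round(r[0],1),np.round(r[1],1),round(r[2],2)
t=(Z>40)&(Z<50)&(X>505)&(X<565)&(abs(Y+45)<75);print("plate",t.sum(),rect(C[t]))
t=(Z>15)&(Z<32)&(X>545)&(X<635)&(abs(Y+45)<75);print("rim",t.sum(),rect(C[t]))
E
```

```text
[483.05925222 -40.5387402   30.48640246] [-3.14144125e+00 -2.32048421e-04 -8.55305092e-02] [-1.88987031  1.09785577  6.2526382 ] 29.840435064362406
plate 1939 (array([536.4, -44.5]), array([110.7,   4.5]), 85.01)
rim 3740 (array([581.1, -48.2]), array([111.2,  81.2]), 85.44)
```

View pics/b4.png

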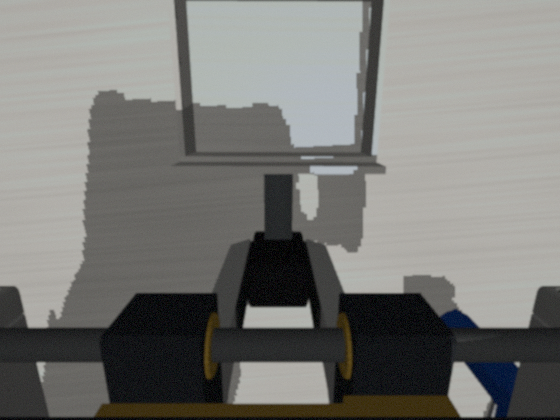

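Call:
{"name": "play_rows", "arguments": {
  "commands": [
    {"x":0.011,"y":0,"z":0,"wx":0,"wy":0,"wz":0,"grip":0.1},
    {"x":0.011,"y":0,"z":0,"wx":0,"wy":0,"wz":0,"grip":0.1},
    {"x":0.011,"y":0,"z":0,"wx":0,"wy":0,"wz":0,"grip":0.1},
    {"x":0.011,"y":0,"z":0,"wx":0,"wy":0,"wz":0,"grip":0.1},
    {"x":0.011,"y":0,"z":0,"wx":0,"wy":0,"wz":0,"grip":0.1},
    {"x":0,"y":0,"z":0,"wx":0,"wy":0,"wz":0,"grip":0.1}
  ]
}}

```text
clock: 4.72
eef_pos: [538.4, -45.4, 30.3]
eef_rot: [3.142, -0.001, -0.086]
wrist_force: [2.0, -0.3, 0.7]
finger_gap: 30.2
```

Call:
{"name": "play_rows", "arguments": {
  "commands": [
    {"x":0.011,"y":0,"z":0,"wx":0,"wy":0,"wz":0,"grip":0.1},
    {"x":0.011,"y":0,"z":0,"wx":0,"wy":0,"wz":0,"grip":0.1},
    {"x":0.011,"y":0,"z":0,"wx":0,"wy":0,"wz":0,"grip":0.1},
    {"x":0.011,"y":0,"z":0,"wx":0,"wy":0,"wz":0,"grip":0.1},
    {"x":0.011,"y":0,"z":0,"wx":0,"wy":0,"wz":0,"grip":0.1},
    {"x":0.002,"y":0,"z":0,"wx":0,"wy":0,"wz":0,"grip":0.1},
    {"x":0,"y":0,"z":0,"wx":0,"wy":0,"wz":0,"grip":0.1}
  ]
}}

```text
clock: 5.6
eef_pos: [594.2, -50.2, 30.2]
eef_rot: [-3.142, 0.0, -0.086]
wrist_force: [-1.1, -0.9, 3.4]
finger_gap: 30.0
```

Call:
{"name": "play_rows", "arguments": {
  "commands": [
    {"x":0.003,"y":0,"z":0,"wx":0,"wy":0,"wz":0,"grip":0.1},
    {"x":0.003,"y":0,"z":0,"wx":0,"wy":0,"wz":0,"grip":0.1},
    {"x":0,"y":0,"z":0,"wx":0,"wy":0,"wz":0,"grip":0.1}
  ]
}}

```text
clock: 5.98
eef_pos: [600.2, -50.7, 30.3]
eef_rot: [-3.142, 0.0, -0.086]
wrist_force: [-2.8, 0.7, 4.9]
finger_gap: 30.1
```

Call:
{"name": "play_rows", "arguments": {
  "commands": [
    {"x":0.0025,"y":0,"z":0,"wx":0,"wy":0,"wz":0,"grip":0.1},
    {"x":0,"y":0,"z":0,"wx":0,"wy":0,"wz":0,"grip":0.1}
  ]
}}

```text
clock: 6.22
eef_pos: [602.4, -50.8, 30.3]
eef_rot: [-3.142, 0.001, -0.085]
wrist_force: [-5.8, 0.3, 6.8]
finger_gap: 30.0
```

Call:
{"name": "play_rows", "arguments": {
  "commands": [
    {"x":0.0025,"y":0,"z":0,"wx":0,"wy":0,"wz":0,"grip":0.1},
    {"x":0,"y":0,"z":0,"wx":0,"wy":0,"wz":0,"grip":0.1}
  ]
}}

```text
clock: 6.48
eef_pos: [603.7, -50.9, 30.0]
eef_rot: [-3.141, 0.004, -0.086]
wrist_force: [-16.3, 1.9, 11.4]
finger_gap: 29.9
```

```bash
python3 - <<'E'
from h import *
p,d,K,W,st=snap("wrist","b5")
print(st["eef_pos"],st["wrist_force"])
E
```

```text
[603.71307042 -50.94058074  30.01804646] [-16.27663082   1.9356415   11.35219536]
```

View pics/b5.png

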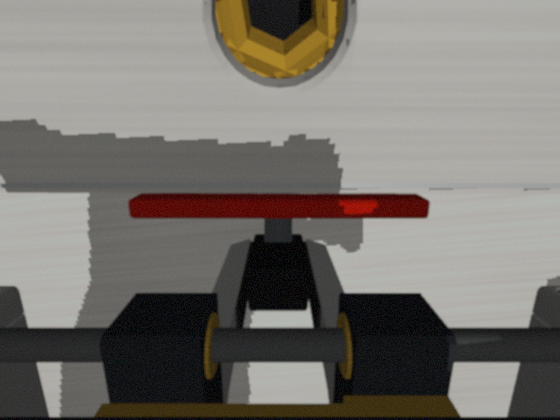

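Force is rising against the back stop. I'll give it one more light push and then release.

Call:
{"name": "play_rows", "arguments": {
  "commands": [
    {"x":0.0015,"y":0,"z":0,"wx":0,"wy":0,"wz":0,"grip":0.1},
    {"x":0,"y":0,"z":0,"wx":0,"wy":0,"wz":0,"grip":0.1}
  ]
}}

```text
clock: 6.78
eef_pos: [604.7, -51.0, 29.8]
eef_rot: [-3.141, 0.006, -0.085]
wrist_force: [-17.9, 1.8, 11.5]
finger_gap: 29.8
```

Call:
{"name": "play_rows", "arguments": {
  "commands": [
    {"x":-0.0015,"y":0,"z":0,"wx":0,"wy":0,"wz":0,"grip":0.1},
    {"x":-0.001,"y":0,"z":0,"wx":0,"wy":0,"wz":0,"grip":0.1},
    {"x":0,"y":0,"z":0,"wx":0,"wy":0,"wz":0,"grip":0.7},
    {"x":0,"y":0,"z":0,"wx":0,"wy":0,"wz":0,"grip":0.7},
    {"x":0,"y":0,"z":0,"wx":0,"wy":0,"wz":0,"grip":0.7},
    {"x":0,"y":0,"z":-0.03,"wx":0,"wy":0,"wz":0,"grip":0.7}
  ]
}}

```text
clock: 7.52
eef_pos: [603.4, -50.9, 58.7]
eef_rot: [-3.141, 0.004, -0.086]
wrist_force: [0.3, -0.2, -0.2]
finger_gap: 64.7
```

```bash
python3 - <<'E'
from h import *
st=manip.read_state();print(st["clock"],st["eef_pos"],st["eef_rot"],st["finger_gap"],st["wrist_force"])
E
```

```text
7.525 [603.3650989  -50.94442658  58.71913989] [-3.14139085  0.00391098 -0.08559589] 64.66416204987677 [ 0.27423878 -0.23254931 -0.17750474]
```

Call:
{"name": "play_rows", "arguments": {
  "commands": [
    {"x":0,"y":0,"z":-0.05,"wx":0,"wy":0,"wz":0,"grip":1},
    {"x":-0.01,"y":0,"z":-0.06,"wx":0,"wy":0,"wz":0,"grip":1},
    {"x":-0.01,"y":0,"z":-0.05,"wx":0,"wy":0,"wz":0,"grip":1},
    {"x":0,"y":0,"z":-0.01,"wx":0,"wy":0,"wz":0,"grip":1},
    {"x":0,"y":0,"z":0,"wx":0,"wy":0,"wz":0,"grip":1},
    {"x":0,"y":0,"z":0,"wx":0,"wy":0,"wz":0,"grip":1}
  ]
}}

```text
clock: 8.28
eef_pos: [584.2, -49.3, 228.3]
eef_rot: [-3.141, 0.003, -0.086]
wrist_force: [0.3, -0.1, -1.1]
finger_gap: 94.1
```

```bash
python3 - <<'E'
from h import *
p,d,K,W,st=snap("wrist","b6")
print(st["eef_pos"],st["eef_rot"],st["joints"])
C=cloud(K,W,d);X,Y,Z=C[...,0],C[...,1],C[...,2]
def rect(P):
    r=cv2.minAreaRect(P[:,:2].astype(np.float32)); return np.round(r[0],1),np.round(r[1],1),round(r[2],2)
g=(Z>60)&(Z<74)&(X>570)&(X<625)&(abs(Y+50)<30);print("grip",g.sum(),rect(C[g]))
im=p.astype(int);r=(im[...,0]>100)&(im[...,1]<0.4*im[...,0])&(X>600)&(Y>-130)&(Y<30);print("keeper",rect(C[r]),Z[r].min(),Z[r].max())
m=(X>670)&(X<745)&(abs(Y+60)<110)&(Z>80)
P=C[m];A=np.c_[P[:,:2],np.ones(len(P))];w=np.ones(len(P),bool)
for _ in range(8):
    s=np.linalg.lstsq(A[w],P[w,2],rcond=None)[0];w=abs(A@s-P[:,2])<2
print("face",s,np.degrees(np.arctan(np.hypot(*s[:2]))),np.degrees(np.arctan2(s[1],s[0])))
crop("b6","b6c",180,0,380,220,3.6)
E
```

```text
[584.22696323 -49.31948886 228.26424613] [-3.14142821e+00  2.87126168e-03 -8.55605046e-02] [-1.46678952e-01  3.67465230e-01  1.37831722e+00 -1.14101268e-05
  1.39868615e+00  1.50968009e+00]
grip 640 (array([601.4, -49.7]), array([29. , 24.2]), 84.9)
keeper (array([643. , -77.9]), array([78.2,  6.9]), 85.19) 73.82406877955543 77.84805791813483
face [ 4.64799283e-01 -4.00852604e-02 -2.18886830e+02] 25.010208926746245 -4.929111357497342
```

View pics/b6.png

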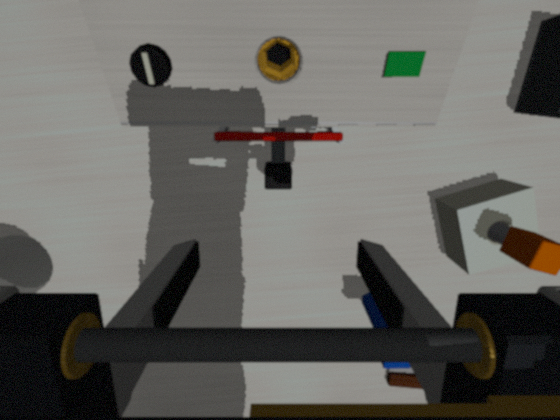

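View pics/b6c.png

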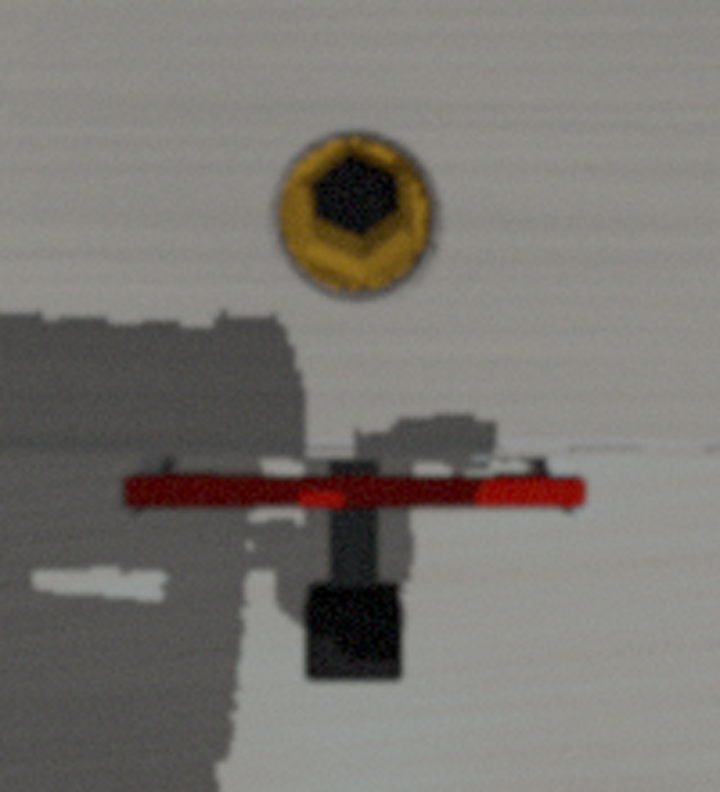

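Call:
{"name": "play_rows", "arguments": {
  "commands": [
    {"x":-0.017,"y":0,"z":0.03,"wx":0,"wy":0,"wz":0,"grip":0},
    {"x":0,"y":0,"z":0.05,"wx":0,"wy":0,"wz":0,"grip":0},
    {"x":0,"y":0,"z":0.05,"wx":0,"wy":0,"wz":0,"grip":0},
    {"x":0,"y":0,"z":0.05,"wx":0,"wy":0,"wz":0,"grip":0},
    {"x":0.006,"y":0,"z":0,"wx":0,"wy":0,"wz":0,"grip":0},
    {"x":0.004,"y":0,"z":0,"wx":0,"wy":0,"wz":0,"grip":0},
    {"x":0,"y":0,"z":0,"wx":0,"wy":0,"wz":0,"grip":0}
  ]
}}

```text
clock: 9.2
eef_pos: [578.9, -48.9, 52.2]
eef_rot: [3.141, -0.003, -0.086]
wrist_force: [-0.5, 0.7, -0.7]
finger_gap: 27.4
```

Call:
{"name": "play_rows", "arguments": {
  "commands": [
    {"x":0.004,"y":0,"z":0,"wx":0,"wy":0,"wz":0,"grip":0},
    {"x":0.002,"y":0,"z":0,"wx":0,"wy":0,"wz":0,"grip":0},
    {"x":0,"y":0,"z":0,"wx":0,"wy":0,"wz":0,"grip":0}
  ]
}}

```text
clock: 9.57
eef_pos: [579.5, -48.9, 49.7]
eef_rot: [-3.141, 0.011, -0.085]
wrist_force: [-29.9, 0.9, 8.3]
finger_gap: 1.0
```

Hard stop at 30 N with the fingers shut behind the grip, so the tray is home. Next I'll measure the key and the socket from the last wrist picture.

```bash
python3 - <<'E'
from h import *
z=np.load("pics/b6.npz");K,W=z["K"],z["W"];D=np.load("pics/b6.npy");C=cloud(K,W,D);im=cv2.imread("pics/b6.png").astype(int)
B,G,Rr=im[...,0],im[...,1],im[...,2]
def rect(P):
    r=cv2.minAreaRect(P[:,:2].astype(np.float32)); return np.round(r[0],1),np.round(r[1],1),round(r[2],2)
o=(Rr>60)&(G<0.7*Rr)&(B<0.45*Rr)&(C[...,1]<-200);P=C[o];print("orange",o.sum(),P[:,2].max());T=P[P[:,2]>122];print(rect(T),T[:,2].mean(),len(T))
bl=(C[...,2]>48)&(C[...,2]<60)&(C[...,1]<-200)&(C[...,0]<600)&(C[...,0]>420);print("rest",rect(C[bl]),bl.sum())
s=np.array([.4648,-.0401,-218.89])
def plane(u,v,off=0):
    n=np.array([-s[0],-s[1],1]);n/=np.linalg.norm(n);o_=W[:3,3];a=dep(K,W,np.float64(u),np.float64(v),1.0)-o_
    p0=np.array([0,0,s[2]])-off*n
    return o_+a*(n@(p0-o_))/(n@a)
print("recess ctr",plane(278.6,59.7))
br=(Rr>60)&(B<0.5*Rr)&(C[...,0]>690)&(abs(C[...,1]+60)<40);v,u=np.nonzero(br);print(u.min(),u.max(),v.min(),v.max())
print([plane(a,b).round(1) for a,b in((u.min(),60),(u.max()+1,60),(278.6,v.min()),(278.6,v.max()+1))])
crop("b6","b6d",400,150,560,300,5);crop("b6","b6e",248,28,310,92,9)
K,W=info("top");print("top",rect(cloud(K,W,np.load("pics/a_top.npy"))[145:147,290:300].reshape(-1,3)),[atz(K,W,u,v,z).round(1) for u,v,z in ((295.6,145.6,114),(367,200,127))])
E
```

```text
orange 897 128.99830058820817
(array([ 515.4, -298.4]), array([29.5, 28.8]), 70.15) 126.693524270212 789
rest (array([ 514. , -299.3]), array([87.5, 86.4]), 13.23) 4215
recess ctr [709.61787004 -59.90341247 113.34251284]
258 298 38 80
[array([710.9, -42.7, 113.2]), array([708. , -76.9, 113.3]), array([724.5, -61.1, 120.3]), array([693.8, -58.6, 105.9])]
top (array([710.6, -54.9]), array([10.9, 31.6]), 1.45) [array([703.3, -58.4, 114. ]), array([ 509.9, -297.4,  127. ])]
```

View pics/b6d.png

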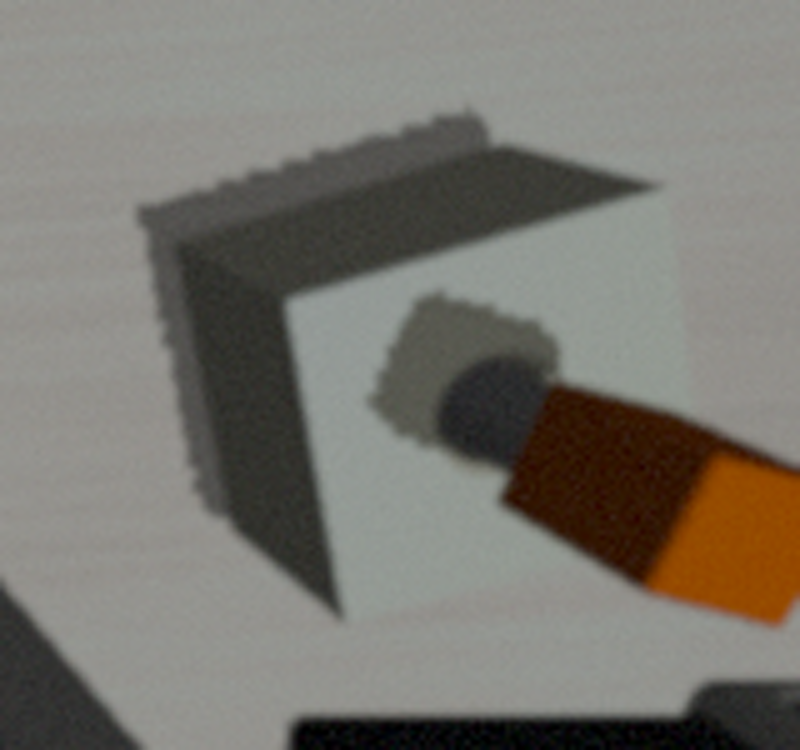

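View pics/b6e.png

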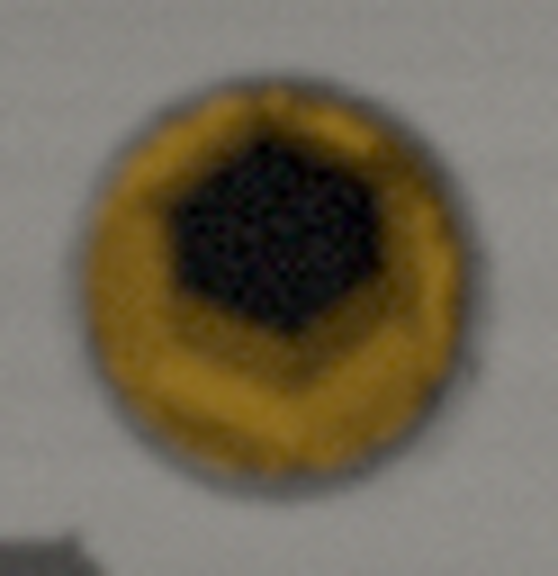

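Call:
{"name": "play_rows", "arguments": {
  "commands": [
    {"x":-0.012,"y":0,"z":0,"wx":0,"wy":0,"wz":0,"grip":0},
    {"x":0,"y":0,"z":-0.06,"wx":0,"wy":0,"wz":0,"grip":0},
    {"x":0,"y":0,"z":-0.06,"wx":0,"wy":0,"wz":0,"grip":0.5},
    {"x":0,"y":0,"z":-0.06,"wx":0,"wy":0,"wz":0,"grip":1}
  ]
}}

```text
clock: 10.07
eef_pos: [571.4, -48.2, 233.4]
eef_rot: [3.141, -0.002, -0.086]
wrist_force: [-0.3, -0.5, -0.1]
finger_gap: 17.1
```

```bash
python3 - <<'E'
from h import *
st=manip.read_state();print(st["eef_pos"],st["eef_rot"],st["wrist_force"])
plan([515.4,-298.4,220],down(70.15),8,p0=[571.5,-48.2,229],R0=down(-4.9))
E
```

```text
[571.42179064 -48.21633789 233.4368601 ] [ 3.14147083e+00 -2.20838563e-03 -8.55237214e-02] [-0.29593571 -0.51854102 -0.129741  ]
dist 256.6 rot [  0.     0.   -75.05] max/row 32.07127073020338 end [ 515.4 -298.4  220. ]
[{"x": -0.0043, "y": 0.0318, "z": 0.0011, "wx": -0.0, "wy": 0.0, "wz": -9.38, "grip": 1}, {"x": -0.0094, "y": 0.0306, "z": 0.0012, "wx": -0.0, "wy": 0.0, "wz": -9.38, "grip": 1}, {"x": -0.0143, "y": 0.0287, "z": 0.0011, "wx": -0.0, "wy": 0.0, "wz": -9.38, "grip": 1}, {"x": -0.0188, "y": 0.0259, "z": 0.0011, "wx": -0.0, "wy": 0.0, "wz": -9.39, "grip": 1}, {"x": -0.0228, "y": 0.0226, "z": 0.0011, "wx": -0.0, "wy": 0.0, "wz": -9.38, "grip": 1}, {"x": -0.0261, "y": 0.0185, "z": 0.0012, "wx": -0.0, "wy": 0.0, "wz": -9.38, "grip": 1}, {"x": -0.0289, "y": 0.0141, "z": 0.0011, "wx": -0.0, "wy": 0.0, "wz": -9.38, "grip": 1}, {"x": -0.0307, "y": 0.0091, "z": 0.0011, "wx": -0.0, "wy": 0.0, "wz": -9.38, "grip": 1}]
```

Call:
{"name": "play_rows", "arguments": {
  "commands": [
    {"x":-0.0043,"y":0.0318,"z":0.001,"wx":0,"wy":0,"wz":-9.38,"grip":1},
    {"x":-0.0094,"y":0.0306,"z":0.001,"wx":0,"wy":0,"wz":-9.38,"grip":1},
    {"x":-0.0143,"y":0.0287,"z":0.001,"wx":0,"wy":0,"wz":-9.38,"grip":1},
    {"x":-0.0188,"y":0.0259,"z":0.001,"wx":0,"wy":0,"wz":-9.38,"grip":1},
    {"x":-0.0228,"y":0.0226,"z":0.001,"wx":0,"wy":0,"wz":-9.38,"grip":1},
    {"x":-0.0261,"y":0.0185,"z":0.001,"wx":0,"wy":0,"wz":-9.38,"grip":1},
    {"x":-0.0289,"y":0.0141,"z":0.001,"wx":0,"wy":0,"wz":-9.38,"grip":1},
    {"x":-0.0307,"y":0.0091,"z":0.001,"wx":0,"wy":0,"wz":-9.38,"grip":1},
    {"x":0,"y":0,"z":0,"wx":0,"wy":0,"wz":0,"grip":1},
    {"x":0,"y":0,"z":0,"wx":0,"wy":0,"wz":0,"grip":1}
  ]
}}

```text
clock: 11.32
eef_pos: [515.6, -297.9, 222.8]
eef_rot: [3.141, 0.0, 1.222]
wrist_force: [-0.5, 0.8, 0.4]
finger_gap: 93.6
```

```bash
python3 - <<'E'
from h import *
p,d,K,W,st=snap("wrist","k1")
print(st["eef_pos"],st["eef_rot"],st["joints"])
C=cloud(K,W,d)
im=p.astype(int);Rr,G,B=im[...,0],im[...,1],im[...,2]
def rect(P):
    r=cv2.minAreaRect(P[:,:2].astype(np.float32)); return np.round(r[0],1),np.round(r[1],1),round(r[2],2)
o=(Rr>60)&(G<0.7*Rr)&(B<0.45*Rr)&(C[...,2]>90);P=C[o];T=P[P[:,2]>122];print(rect(T),T[:,2].mean(),len(T))
E
```

```text
[ 515.63342063 -297.94754377  222.84995415] [3.14063100e+00 6.29275830e-05 1.22163296e+00] [-5.85528931e-01  3.89622146e-01  1.36063735e+00  1.66720299e-04
  1.39038350e+00 -2.36395430e-01]
(array([ 524. , -273.3]), array([77.2, 75.4]), 25.42) 129.794694706173 1016
```

View pics/k1.png

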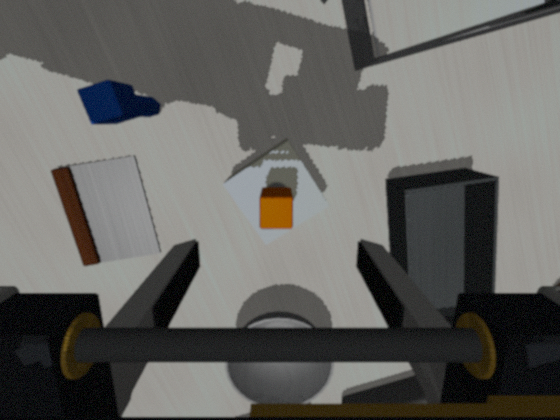

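```bash
python3 - <<'E'
from h import *
z=np.load("pics/k1.npz");K,W=z["K"],z["W"];D=np.load("pics/k1.npy");C=cloud(K,W,D);im=cv2.imread("pics/k1.png").astype(int)
B,G,Rr=im[...,0],im[...,1],im[...,2]
o=(Rr>120)&(G<0.7*Rr)&(B<0.45*Rr)&(C[...,2]>118);o[:,:250]=0;o[:,310:]=0;o[:180]=0;o[240:]=0
r=cv2.minAreaRect(C[o][:,:2].astype(np.float32));print(r,o.sum(),C[o][:,2].mean())
v,u=np.nonzero(o);print(u.min(),u.max(),v.min(),v.max(),atz(K,W,u.mean(),v.mean(),127))
crop("k1","k1c",210,120,350,250,5)
E
```

```text
((526.4569702148438, -268.0892333984375), (94.49220275878906, 28.06688117980957), 68.59051513671875) 949 128.03749548367423
260 292 198 227 [ 514.39184521 -298.83260429  127.        ]
```

View pics/k1c.png

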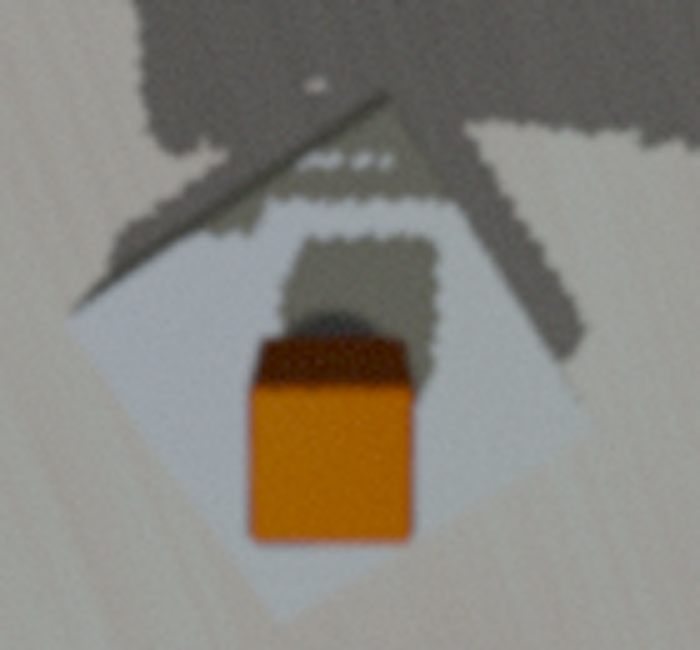

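The orange head is square to the jaws, centred at (276,212) under the gripper. I'll descend and grasp.

Call:
{"name": "play_rows", "arguments": {
  "commands": [
    {"x":-0.001,"y":0,"z":0.045,"wx":0,"wy":0,"wz":0,"grip":1},
    {"x":0,"y":0,"z":0.05,"wx":0,"wy":0,"wz":0,"grip":1},
    {"x":0,"y":0,"z":0.038,"wx":0,"wy":0,"wz":0,"grip":0.7},
    {"x":0,"y":0,"z":0,"wx":0,"wy":0,"wz":0,"grip":0.4},
    {"x":0,"y":0,"z":0,"wx":0,"wy":0,"wz":0,"grip":0.1},
    {"x":0,"y":0,"z":0,"wx":0,"wy":0,"wz":0,"grip":0.1},
    {"x":0,"y":0,"z":0,"wx":0,"wy":0,"wz":0,"grip":0.1},
    {"x":0,"y":0,"z":0,"wx":0,"wy":0,"wz":0,"grip":0.1}
  ],
  "squeeze": 40
}}

```text
clock: 12.38
eef_pos: [515.3, -299.5, 89.8]
eef_rot: [3.141, 0.0, 1.224]
wrist_force: [0.5, 0.7, -0.2]
finger_gap: 37.5
```

Call:
{"name": "play_rows", "arguments": {
  "commands": [
    {"x":0,"y":0,"z":-0.02,"wx":0,"wy":0,"wz":0,"grip":0.1},
    {"x":0,"y":0,"z":-0.04,"wx":0,"wy":0,"wz":0,"grip":0.1},
    {"x":0,"y":0,"z":-0.05,"wx":0,"wy":0,"wz":0,"grip":0.1},
    {"x":0,"y":0,"z":-0.05,"wx":0,"wy":0,"wz":0,"grip":0.1},
    {"x":0,"y":0,"z":0,"wx":0,"wy":0,"wz":0,"grip":0.1},
    {"x":0,"y":0,"z":0,"wx":0,"wy":0,"wz":0,"grip":0.1}
  ]
}}

```text
clock: 13.12
eef_pos: [514.8, -299.2, 248.1]
eef_rot: [-3.14, -0.0, 1.224]
wrist_force: [-0.5, 0.1, -1.7]
finger_gap: 29.9
```

```bash
python3 - <<'E'
from h import *
p,d,K,W,st=snap("wrist","k2")
print(st["eef_pos"],st["eef_rot"],st["joints"],st["wrist_force"])
crop("k2","k2c",220,120,340,300,4)
i=manip.camera_info("wrist");Tc=i["tool_from_camera"]
# project expected tip / head points in the tool frame
for q in ([0,0,-19],[0,0,78.5],[0,0,72.5],[15,0,3.5]):print(q,proj(K,Tc,np.array(q,float)))
C=cloud(K,Tc,d)
m=(C[...,2]>20)&(C[...,2]<79)&(abs(C[...,0])<30)&(abs(C[...,1])<30);P=C[m];print(m.sum())
for a in range(10,80,8):
    s=P[(P[:,2]>a)&(P[:,2]<a+8)]
    if len(s)>3: print(a,len(s),s[:,0].max().round(1),np.percentile(s[:,1],[1,99]).round(1),s[:,1].mean().round(2))
E
```

```text
[ 514.75804645 -299.22194746  248.07790442] [-3.14002923e+00 -3.95972317e-04  1.22399196e+00] [-5.88060300e-01  3.76444414e-01  1.32074448e+00  1.10526139e-05
  1.44601651e+00 -2.41257631e-01] [-0.51483452  0.13272825 -1.69225899]
[0, 0, -19] (np.float64(276.20392026544994), np.float64(269.5578629408537))
[0, 0, 78.5] (np.float64(276.70440188626606), np.float64(216.81154824344165))
[0, 0, 72.5] (np.float64(276.6839037160576), np.float64(218.97187320157414))
[15, 0, 3.5] (np.float64(276.3540351691822), np.float64(229.62883001311687))
402
26 13 10.6 [-2.3  3. ] 0.39
34 54 10.8 [-5.8  7.1] 0.63
42 80 10.7 [-9.2  9.8] 0.2
50 78 10.9 [-9.  10.2] 0.81
58 71 10.7 [-9.  10.4] 0.49
66 66 10.6 [-9.4  9.9] 0.44
74 39 10.4 [-8.8  9.8] 0.23
```

View pics/k2c.png

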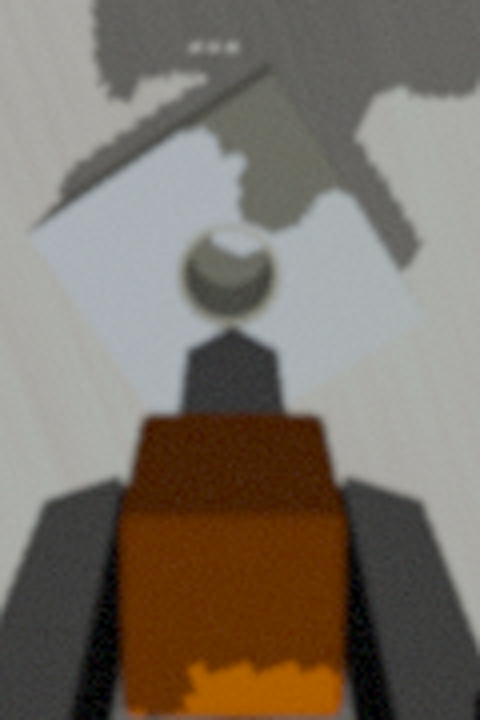

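```bash
python3 - <<'E'
from h import *
d=np.load("pics/k2.npy");K=np.load("pics/k2.npz")["K"];Tc=manip.camera_info("wrist")["tool_from_camera"]
C=cloud(K,Tc,d);m=(C[...,2]>38)&(C[...,2]<70)&(abs(C[...,0])<30)&(abs(C[...,1])<13);P=C[m]
for y in range(-12,12,2):
    s=P[(P[:,1]>=y)&(P[:,1]<y+2)]
    if len(s):print(y,len(s),np.median(s[:,0]).round(2),s[:,0].std().round(2))
# lower edge of silhouette per column
im=cv2.cvtColor(cv2.imread("pics/k2.png"),cv2.COLOR_BGR2GRAY)
print(im[198:226,262:294:2])
# recheck socket hexagon: unwarp face-parallel plane at socket mouth depth (10 mm below face)
z=np.load("pics/b6.npz");K,W=z["K"],z["W"]
yaw=np.radians(-4.93);u=np.array([np.cos(yaw),np.sin(yaw),0]);l=np.array([-np.sin(yaw),np.cos(yaw),0]);t=np.radians(25)
n=-np.sin(t)*u+np.cos(t)*np.array([0,0,1]);e=np.cos(t)*u+np.sin(t)*np.array([0,0,1])
c0=np.array([709.6,-59.7,113.2])
img=cv2.imread("pics/b6.png")
out=[]
for off in (0,10,14):
    xs,ys=np.meshgrid(np.arange(-25,25,.125),np.arange(25,-25,-.125)) # image right = -l, up = e
    pts=c0-off*n+xs[...,None]*(-l)+ys[...,None]*e
    q=(pts-W[:3,3])@W[:3,:3]
    mu=(K[0,0]*q[...,0]/-q[...,2]+K[0,2]).astype(np.float32);mv=(K[1,1]*-q[...,1]/-q[...,2]+K[1,2]).astype(np.float32)
    o=cv2.remap(img,mu,mv,cv2.INTER_CUBIC)
    for r in range(-20,21,10):
        cv2.line(o,(200+8*r,0),(200+8*r,399),(255,255,0) if r==0 else (90,90,0),1);cv2.line(o,(0,200+8*r),(399,200+8*r),(255,255,0) if r==0 else (90,90,0),1)
    out.append(o)
cv2.imwrite("pics/sock.png",cv2.resize(np.hstack(out[:2]),None,fx=1,fy=1));cv2.imwrite("pics/sock14.png",cv2.resize(out[2],None,fx=1.4,fy=1.4))
E
```

```text
-10 18 5.26 0.35
-8 27 6.28 0.37
-6 32 7.42 0.35
-4 31 8.59 0.42
-2 33 9.72 0.39
0 36 10.38 0.32
2 28 9.3 0.38
4 31 8.24 0.32
6 28 6.92 0.43
8 27 5.75 0.41
10 5 5.06 0.29
[[176 175 175 154 134 112  94  84  85  95 121 144 165 174 176 174]
 [175 174 173 170 152 133 120 113 109 119 141 156 172 175 174 176]
 [174 175 175 175 166 151 138 127 129 141 153 168 175 174 175 176]
 [175 175 174 176 173 167 148 126 117 145 166 176 176 176 175 175]
 [174 175 175 176 175 171 146 101  83 129 165 176 174 173 176 176]
 [175 175 175 175 174 159 121  76  59  91 145 167 176 173 175 175]
 [176 173 176 172 163 136  83  53  53  64 102 146 170 174 174 175]
 [175 175 174 162 135  88  58  56  51  51  61 108 150 165 175 176]
 [175 177 164 134  91  59  55  53  54  58  52  70 113 151 175 173]
 [176 174 148  90  61  55  56  58  57  54  52  51  74 120 168 175]
 [175 176 138  67  52  55  54  58  55  55  57  52  57  89 161 176]
 [176 175 131  56  56  53  55  54  55  51  49  56  52  74 158 175]
 [175 174 127  53  56  52  53  54  54  57  55  55  53  70 155 176]
 [174 171 116  57  52  52  54  54  51  56  56  57  53  66 
[... 247 characters left out ...]
  54  55  58  54  56 126 175]
 [175 165  89  59  55  51  57  54  57  57  54  59  55  59 124 172]
 [176 161  81  52  52  52  53  55  52  54  54  52  52  55 120 172]
 [174 155  76  50  56  57  62  53  58  57  53  56  53  56 113 172]
 [174 154  71  55  58  54  56  55  53  57  53  56  62  52 108 169]
 [175 150  70  56  51  57  51  54  55  53  52  53  53  51 100 167]
 [172 138  69  53  57  55  54  54  50  54  54  58  52  57  87 158]
 [156 125  60  56  55  53  51  55  52  54  51  49  50  53  71 138]
 [121  92  53  49  44  49  47  50  50  41  47  47  50  50  60 105]
 [ 72  65  45  42  40  43  46  46  41  45  34  38  45  41  42  63]
 [ 46  41  39  36  36  44  46  36  38  36  38  36  36  41  42  47]]
```

View pics/sock.png

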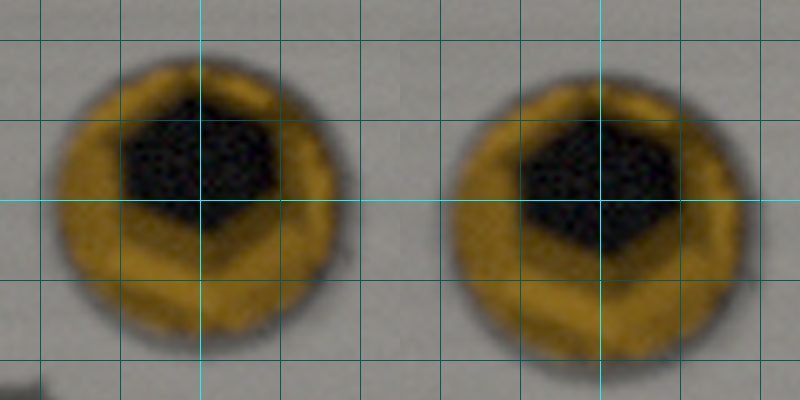

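View pics/sock14.png

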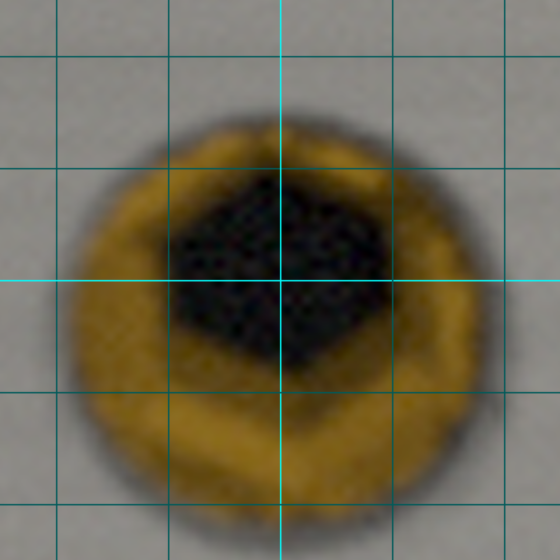

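Key lifted straight: tip about 83 mm past the TCP, a hex vertex facing tool +x. The socket hexagon has vertices up and down the slope, leaning about 6.5° counter-clockwise. Planning the hover over the socket.

```bash
cat >> h.py <<'E'
_y=np.radians(-4.93);bu=np.array([np.cos(_y),np.sin(_y),0]);bl=np.array([-np.sin(_y),np.cos(_y),0]);_t=np.radians(25)
bn=-np.sin(_t)*bu+np.cos(_t)*np.array([0,0,1]);be=np.cos(_t)*bu+np.sin(_t)*np.array([0,0,1])
F=np.array([709.6,-59.7,113.2])-0.7*be
def Rs(psi):
    p=np.radians(psi);z=-bn;x=np.cos(p)*be+np.sin(p)*bl;y=np.cross(z,x);return np.c_[x,y,z]
def rel(p):  # e,l,n of point relative to F
    d=np.array(p)-F;return np.array([d@be,d@bl,d@bn]).round(1)
E
python3 - <<'E'
from h import *
st=manip.read_state();print(st["eef_pos"],st["eef_rot"])
p,Rc=plan(F+108*bn,Rs(66.5),12,p0=st["eef_pos"],grip=0.1)
E
```

```text
[ 514.66299568 -299.16093507  247.59942822] [-3.13910601e+00 -5.96938138e-04  1.22404707e+00]
dist 287.7 rot [-23.77   8.21   8.41] max/row 23.974519424056883 end [663.5 -55.7 210.8]
[{"x": 0.0233, "y": 0.0048, "z": 0.0031, "wx": -1.98, "wy": 0.68, "wz": 0.7, "grip": 0.1}, {"x": 0.0233, "y": 0.0044, "z": 0.0035, "wx": -1.98, "wy": 0.69, "wz": 0.7, "grip": 0.1}, {"x": 0.0233, "y": 0.0039, "z": 0.0039, "wx": -1.98, "wy": 0.68, "wz": 0.7, "grip": 0.1}, {"x": 0.0233, "y": 0.0036, "z": 0.0043, "wx": -1.98, "wy": 0.69, "wz": 0.7, "grip": 0.1}, {"x": 0.0233, "y": 0.0031, "z": 0.0048, "wx": -1.99, "wy": 0.68, "wz": 0.7, "grip": 0.1}, {"x": 0.0233, "y": 0.0026, "z": 0.0051, "wx": -1.98, "wy": 0.69, "wz": 0.71, "grip": 0.1}, {"x": 0.0232, "y": 0.0022, "z": 0.0054, "wx": -1.98, "wy": 0.68, "wz": 0.7, "grip": 0.1}, {"x": 0.0232, "y": 0.0017, "z": 0.0059, "wx": -1.98, "wy": 0.69, "wz": 0.7, "grip": 0.1}, {"x": 0.0232, "y": 0.0012, "z": 0.0061, "wx": -1.98, "wy": 0.68, "wz": 0.7, "grip": 0.1}, {"x": 0.0231, "y": 0.0007, "z": 0.0064, "wx": -1.98, "wy": 0.69, "wz": 0.7, "grip": 0.1}, {"x": 0.023, "y": 0.0002, "z": 0.0068, "wx": -1.98, "wy": 0.68, "wz": 0.7, "grip": 0.1}, {"x": 0.0229, "y": -0.0004, "z": 0.007, "wx": -1.98, "wy": 0.68, "wz": 0.7, "grip": 0.1}]
```

Call:
{"name": "play_rows", "arguments": {
  "commands": [
    {"x":0.0233,"y":0.0048,"z":0.003,"wx":-1.98,"wy":0.68,"wz":0.7,"grip":0.1},
    {"x":0.0233,"y":0.0044,"z":0.0035,"wx":-1.98,"wy":0.69,"wz":0.7,"grip":0.1},
    {"x":0.0233,"y":0.004,"z":0.004,"wx":-1.98,"wy":0.68,"wz":0.7,"grip":0.1},
    {"x":0.0233,"y":0.0036,"z":0.0043,"wx":-1.98,"wy":0.69,"wz":0.7,"grip":0.1},
    {"x":0.0233,"y":0.003,"z":0.0048,"wx":-1.99,"wy":0.68,"wz":0.7,"grip":0.1},
    {"x":0.0233,"y":0.0026,"z":0.0051,"wx":-1.98,"wy":0.69,"wz":0.71,"grip":0.1},
    {"x":0.0232,"y":0.0022,"z":0.0054,"wx":-1.98,"wy":0.68,"wz":0.7,"grip":0.1},
    {"x":0.0232,"y":0.0017,"z":0.0059,"wx":-1.98,"wy":0.69,"wz":0.7,"grip":0.1},
    {"x":0.0232,"y":0.0012,"z":0.0061,"wx":-1.98,"wy":0.68,"wz":0.7,"grip":0.1},
    {"x":0.0231,"y":0.0007,"z":0.0064,"wx":-1.98,"wy":0.69,"wz":0.7,"grip":0.1},
    {"x":0.023,"y":0.0002,"z":0.0068,"wx":-1.98,"wy":0.68,"wz":0.7,"grip":0.1},
    {"x":0.0229,"y":-0.0004,"z":0.007,"wx":-1.98,"wy":0.68,"wz":0.7,"grip":0.1},
    {"x":0,"y":0,"z":0,"wx":0,"wy":0,"wz":0,"grip":0.1},
    {"x":0,"y":0,"z":0,"wx":0,"wy":0,"wz":0,"grip":0.1}
  ]
}}

```text
clock: 14.92
eef_pos: [663.5, -56.4, 211.6]
eef_rot: [2.737, -0.168, 1.11]
wrist_force: [-0.2, -0.9, -1.5]
finger_gap: 29.9
```

```bash
python3 - <<'E'
from h import *
p,d,K,W,st=snap("wrist","s1")
Rc=Rt(st["eef_rot"]);print(st["eef_pos"],rel(st["eef_pos"]),R.from_matrix(Rc.T@Rs(66.5)).as_rotvec(degrees=True),st["joints"],st["wrist_force"])
tip=st["eef_pos"]+Rc@[0,0,83];print("tip",rel(tip),proj(K,W,tip),"F",proj(K,W,F),"S",proj(K,W,F-10*bn))
crop("s1","s1c",180,80,380,260,4)
snap("scene","s1s");crop("s1s","s1sc",200,200,380,330,4)
E
```

```text
[663.52501365 -56.41165135 211.56568763] [  0.4  -0.7 108.7] [0.03524087 0.05886742 0.04396921] [-0.15038872  0.31931132  1.5414257   0.03475324  0.84539222  0.32799928] [-0.17479691 -0.8651291  -1.53808075]
tip [ 0.4 -0.8 25.7] (np.float64(277.11398529454306), np.float64(215.5569015875211)) F (np.float64(276.38425827500555), np.float64(206.8954295777622)) S (np.float64(276.418850655676), np.float64(204.11353622026274))
```

View pics/s1c.png

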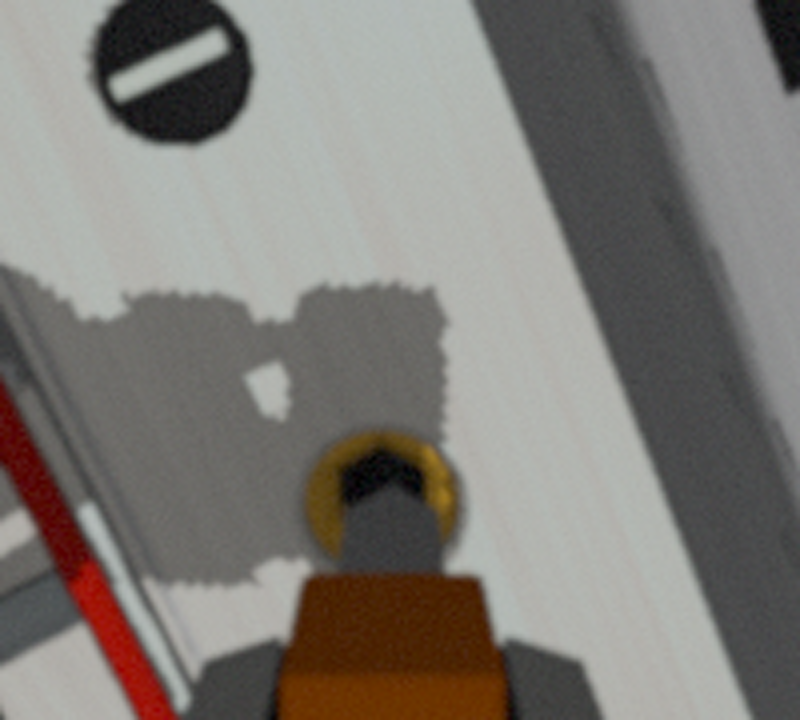

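View pics/s1sc.png

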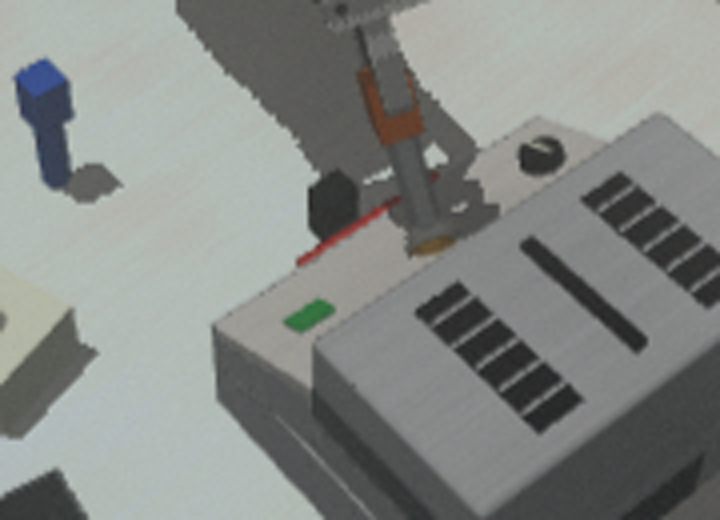

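The key tip is lined up with the recess (ring centre about (276,208) against the predicted (276.4,206.9)), and its vertex lines up with the socket's. Descending.

Call:
{"name": "play_rows", "arguments": {
  "commands": [
    {"x":0.0005,"y":-0.0007,"z":0.012,"wx":0,"wy":0,"wz":0,"grip":0.1},
    {"x":0,"y":0,"z":0.012,"wx":0,"wy":0,"wz":0,"grip":0.1},
    {"x":0,"y":0,"z":0.006,"wx":0,"wy":0,"wz":0,"grip":0.1},
    {"x":0,"y":0,"z":0.004,"wx":0,"wy":0,"wz":0,"grip":0.1},
    {"x":0,"y":0,"z":0.003,"wx":0,"wy":0,"wz":0,"grip":0.1},
    {"x":0,"y":0,"z":0,"wx":0,"wy":0,"wz":0,"grip":0.1}
  ]
}}

```text
clock: 15.78
eef_pos: [678.8, -56.3, 177.6]
eef_rot: [2.737, -0.168, 1.11]
wrist_force: [-2.7, 2.5, -5.3]
finger_gap: 29.6
```

```bash
python3 - <<'E'
from h import *
st=manip.read_state();Rc=Rt(st["eef_rot"]);print("tip",rel(st["eef_pos"]+Rc@[0,0,83]),R.from_matrix(Rc.T@Rs(66.5)).as_rotvec(degrees=True),st["wrist_force"],"tool",Rc.T@st["wrist_force"])
E
```

```text
tip [ -0.2   0.7 -11.5] [0.00661163 0.04256849 0.03621451] [-2.70093345  2.53221912 -5.30786152] tool [ 0.16121417 -5.38830461  3.58060784]
```

Call:
{"name": "play_rows", "arguments": {
  "commands": [
    {"x":0,"y":0,"z":0.003,"wx":0,"wy":0,"wz":0,"grip":0.1},
    {"x":0,"y":0,"z":0.003,"wx":0,"wy":0,"wz":0,"grip":0.1},
    {"x":0,"y":0,"z":0,"wx":0,"wy":0,"wz":0,"grip":0.1}
  ]
}}

```text
clock: 16.15
eef_pos: [681.3, -56.5, 172.4]
eef_rot: [2.737, -0.168, 1.11]
wrist_force: [-3.5, 2.5, -4.0]
finger_gap: 29.5
```

```bash
python3 - <<'E'
from h import *
st=manip.read_state();Rc=Rt(st["eef_rot"]);print("tip",rel(st["eef_pos"]+Rc@[0,0,83]),R.from_matrix(Rc.T@Rs(66.5)).as_rotvec(degrees=True),"tool",Rc.T@st["wrist_force"],Rc.T@st["moment"])
E
```

```text
tip [ -0.1   0.7 -17.3] [0.01154251 0.0351027  0.03926944] tool [-0.05077031 -5.49792828  2.07043389] [ 1.87430063e+00 -8.27752680e-02 -1.10241032e-04]
```

Call:
{"name": "play_rows", "arguments": {
  "commands": [
    {"x":0,"y":-0.0005,"z":0.003,"wx":0,"wy":0,"wz":0,"grip":0.1},
    {"x":0,"y":0,"z":0.003,"wx":0,"wy":0,"wz":0,"grip":0.1},
    {"x":0,"y":0,"z":0,"wx":0,"wy":0,"wz":0,"grip":0.1}
  ]
}}

```text
clock: 16.52
eef_pos: [684.4, -56.5, 171.2]
eef_rot: [2.732, -0.17, 1.111]
wrist_force: [-22.4, 5.2, 23.9]
finger_gap: 30.0
```

```bash
cat > t.py <<'E'
from h import *
import sys
psi=float(sys.argv[1])
st=manip.read_state();Rc=Rt(st["eef_rot"]);print(st["clock"],"tip",rel(st["eef_pos"]+Rc@[0,0,83]),"rot err",R.from_matrix(Rc.T@Rs(psi)).as_rotvec(degrees=True).round(2),"F",(Rc.T@st["wrist_force"]).round(1),"M",(Rc.T@st["moment"]).round(2),st["finger_gap"],"j6",st["joints"][5])
E
python3 t.py 66.5
```

```text
16.525 tip [  2.6   0.9 -19.7] rot err [ 0.31 -0.08  0.05] F [ -1.1 -10.8 -31.3] M [ 3.04 -0.42  0.04] 30.040915561237234 j6 0.3302283340512388
```

Call:
{"name": "play_rows", "arguments": {
  "commands": [
    {"x":0,"y":0,"z":-0.005,"wx":0,"wy":0,"wz":0,"grip":0.1},
    {"x":0,"y":-0.001,"z":0,"wx":0,"wy":0,"wz":0,"grip":0.1},
    {"x":0,"y":0,"z":0,"wx":0,"wy":0,"wz":0,"grip":0.1}
  ]
}}

```text
clock: 16.9
eef_pos: [681.3, -56.3, 171.7]
eef_rot: [2.734, -0.169, 1.11]
wrist_force: [0.8, 0.4, -0.7]
finger_gap: 29.9
```

```bash
python3 t.py 66.5
```

```text
16.9 tip [ -0.2   0.9 -17.9] rot err [0.17 0.   0.03] F [0.6 0.2 1. ] M [ 0.14 -0.15 -0.05] 29.86057137971593 j6 0.3311451025800423
```

Call:
{"name": "play_rows", "arguments": {
  "commands": [
    {"x":0,"y":-0.0005,"z":0.002,"wx":0,"wy":0,"wz":0,"grip":0.1},
    {"x":0,"y":0,"z":0.002,"wx":0,"wy":0,"wz":0,"grip":0.1},
    {"x":0,"y":0,"z":0,"wx":0,"wy":0,"wz":0,"grip":0.1}
  ]
}}

```text
clock: 17.27
eef_pos: [682.7, -55.8, 170.4]
eef_rot: [2.733, -0.17, 1.11]
wrist_force: [-16.3, 3.9, 20.3]
finger_gap: 29.9
```

```bash
python3 t.py 66.5; python3 - <<'E'
from h import *
snap("wrist","s2");crop("s2","s2c",200,130,360,260,5)
E
```

```text
17.275 tip [  0.6   1.5 -19.7] rot err [ 0.24 -0.06  0.04] F [ -0.3  -6.8 -25.5] M [ 2.14 -0.33 -0.02] 29.860993302242274 j6 0.3314407822021338
```

View pics/s2c.png

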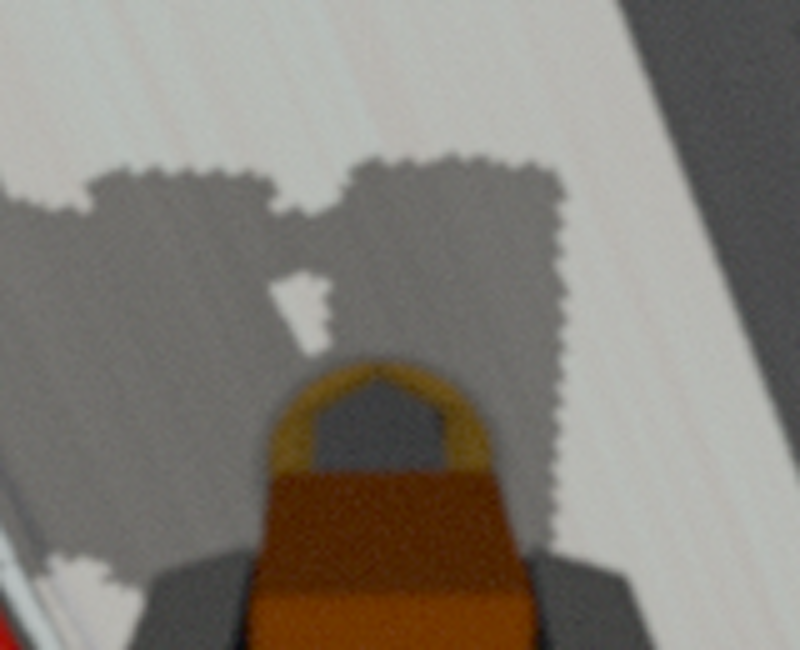

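The shank is centred left to right in the ring but sits about 1.5 mm too far along tool +x. I'll back off, shift and retry.

Call:
{"name": "play_rows", "arguments": {
  "commands": [
    {"x":0,"y":0,"z":-0.003,"wx":0,"wy":0,"wz":0,"grip":0.1},
    {"x":-0.0015,"y":0,"z":0,"wx":0,"wy":0,"wz":0,"grip":0.1},
    {"x":0,"y":0,"z":0.002,"wx":0,"wy":0,"wz":0,"grip":0.1},
    {"x":0,"y":0,"z":0.002,"wx":0,"wy":0,"wz":0,"grip":0.1},
    {"x":0,"y":0,"z":0.0,"wx":0,"wy":0,"wz":0,"grip":0.1}
  ]
}}

```text
clock: 17.95
eef_pos: [682.6, -57.1, 170.2]
eef_rot: [2.732, -0.171, 1.111]
wrist_force: [-22.4, 5.2, 28.4]
finger_gap: 30.1
```

```bash
python3 t.py 66.5
```

```text
17.95 tip [  0.7   0.2 -19.9] rot err [ 0.3  -0.09  0.04] F [ -0.4  -9.  -35.4] M [ 2.48 -0.18 -0.03] 30.113015892616037 j6 0.3279559154275269
```

Call:
{"name": "play_rows", "arguments": {
  "commands": [
    {"x":0,"y":-0.001,"z":-0.002,"wx":0,"wy":0,"wz":0,"grip":0.1},
    {"x":0,"y":0,"z":0,"wx":0,"wy":0,"wz":4,"grip":0.1},
    {"x":0,"y":0,"z":0,"wx":0,"wy":0,"wz":4,"grip":0.1},
    {"x":0,"y":0,"z":0,"wx":0,"wy":0,"wz":0,"grip":0.1}
  ]
}}

```text
clock: 18.45
eef_pos: [681.5, -57.2, 170.1]
eef_rot: [2.757, -0.225, 0.978]
wrist_force: [-4.4, 2.0, 11.5]
finger_gap: 29.7
```

```bash
python3 t.py 58.5
```

```text
18.45 tip [ -0.4  -0.  -19.5] rot err [ 0.33 -0.11 -0.03] F [  1.8  -0.1 -12.4] M [-0.16  0.06 -0.  ] 29.74947346726725 j6 0.46937483834018945
```

Call:
{"name": "play_rows", "arguments": {
  "commands": [
    {"x":0,"y":0,"z":0.001,"wx":0,"wy":0,"wz":-4,"grip":0.1},
    {"x":0,"y":0,"z":0.001,"wx":0,"wy":0,"wz":-4,"grip":0.1},
    {"x":0,"y":0,"z":0,"wx":0,"wy":0,"wz":-4,"grip":0.1},
    {"x":0,"y":0,"z":0,"wx":0,"wy":0,"wz":0,"grip":0.1}
  ]
}}

```text
clock: 18.95
eef_pos: [682.5, -57.0, 170.2]
eef_rot: [2.72, -0.142, 1.176]
wrist_force: [-16.1, 3.2, 27.4]
finger_gap: 30.1
```

```bash
python3 t.py 70.5
```

```text
18.95 tip [  0.7   0.3 -19.8] rot err [ 0.43 -0.08  0.1 ] F [  0.7  -3.3 -31.8] M [1.14 0.03 0.04] 30.103830152716736 j6 0.25792824978177253
```

```bash
python3 - <<'E'
from h import *
out=[]
for tag in ("b6","s1"):
    z=np.load(f"pics/{tag}.npz");K,W=z["K"],z["W"];img=cv2.imread(f"pics/{tag}.png")
    for off in (10,14):
        xs,ys=np.meshgrid(np.arange(-20,20,.1),np.arange(20,-20,-.1))
        pts=F-off*bn+xs[...,None]*(-bl)+ys[...,None]*be
        q=(pts-W[:3,3])@W[:3,:3]
        mu=(K[0,0]*q[...,0]/-q[...,2]+K[0,2]).astype(np.float32);mv=(K[1,1]*-q[...,1]/-q[...,2]+K[1,2]).astype(np.float32)
        o=cv2.remap(img,mu,mv,cv2.INTER_CUBIC);o=np.clip(o.astype(float)*1.5,0,255).astype(np.uint8)
        w=27.8 if off==10 else 21.8
        a=np.radians(90+6.5+60*np.arange(7));v=w/np.sqrt(3)*np.c_[np.cos(a),np.sin(a)]
        cv2.polylines(o,[np.int32(np.c_[200+10*v[:,0],200-10*v[:,1]])],True,(255,255,0),1)
        out.append(o)
cv2.imwrite("pics/hx.png",cv2.resize(np.vstack([np.hstack(out[:2]),np.hstack(out[2:])]),None,fx=.75,fy=.75))
E
```

```text
(no output)
```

View pics/hx.png

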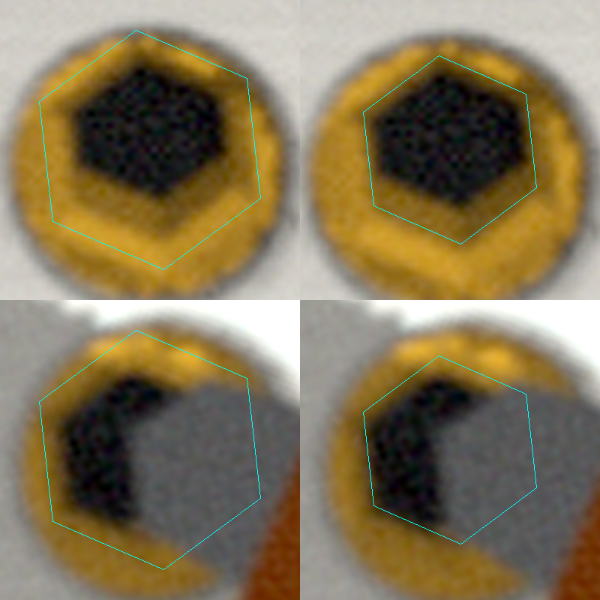

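```bash
python3 - <<'E'
from h import *
from scipy.optimize import minimize
for tag in ("b6","s1"):
    z=np.load(f"pics/{tag}.npz");K,W=z["K"],z["W"];img=cv2.cvtColor(cv2.imread(f"pics/{tag}.png"),cv2.COLOR_BGR2HSV)[...,2]
    img3=cv2.imread(f"pics/{tag}.png")
    xs,ys=np.meshgrid(np.arange(-20,20,.1),np.arange(20,-20,-.1))
    pts=F-14*bn+xs[...,None]*(-bl)+ys[...,None]*be
    q=(pts-W[:3,3])@W[:3,:3]
    mu=(K[0,0]*q[...,0]/-q[...,2]+K[0,2]).astype(np.float32);mv=(K[1,1]*-q[...,1]/-q[...,2]+K[1,2]).astype(np.float32)
    o=cv2.remap(img,mu,mv,cv2.INTER_CUBIC)
    m=(o<45).astype(np.uint8);m=cv2.medianBlur(m,9)
    cs,_=cv2.findContours(m,cv2.RETR_EXTERNAL,cv2.CHAIN_APPROX_NONE);c=max(cs,key=cv2.contourArea)
    print(tag,cv2.contourArea(c)/100,cv2.approxPolyDP(c,6,True)[:,0].tolist(), [ (x/10-20,20-y/10) for x,y in [cv2.boundingRect(c)[:2]]],cv2.boundingRect(c))
    P=c[:,0]/10.-20;P[:,1]*=-1
    def cost(p,six=True):
        a=np.radians(p[3]+60*np.arange(6));n=np.c_[np.cos(a),np.sin(a)]
        d=(P-p[:2])@n.T-p[2]
        return np.abs(d.max(1)).mean()
    if tag=="b6":
        best=min((minimize(cost,[0,1,8,t],method="Nelder-Mead") for t in range(0,60,8)),key=lambda r:r.fun);print(best.x,best.fun, "flat normal ang mod60",best.x[3]%60)
E
```

```text
b6 255.66 [[192, 94], [101, 159], [103, 213], [114, 233], [216, 276], [301, 214], [299, 168], [288, 137]] [(-10.1, 10.6)] (99, 94, 204, 183)
[1.35798386e-03 1.42657697e+00 8.25887424e+00 6.68309954e+01] 0.5933754188370779 flat normal ang mod60 6.830995435258188
s1 180.52 [[192, 106], [164, 111], [93, 165], [88, 182], [103, 276], [168, 307], [197, 292], [187, 180], [247, 133]] [(-11.2, 9.4)] (88, 106, 160, 202)
```

The hexagon angle holds at about 6.5°, but both views put the socket centre 1–2 mm further down the slope than I pushed. That agrees with the side force. I'll shift the key down-slope and retry.

Call:
{"name": "play_rows", "arguments": {
  "commands": [
    {"x":0,"y":0,"z":-0.003,"wx":0,"wy":0,"wz":4,"grip":0.1},
    {"x":-0.0008,"y":-0.0016,"z":0,"wx":0,"wy":0,"wz":0,"grip":0.1},
    {"x":0,"y":0,"z":0.002,"wx":0,"wy":0,"wz":0,"grip":0.1},
    {"x":0,"y":0,"z":0.001,"wx":0,"wy":0,"wz":0,"grip":0.1},
    {"x":0,"y":0,"z":0,"wx":0,"wy":0,"wz":0,"grip":0.1}
  ]
}}

```text
clock: 19.58
eef_pos: [680.3, -56.7, 169.3]
eef_rot: [2.731, -0.17, 1.112]
wrist_force: [-20.9, 4.7, 31.5]
finger_gap: 29.6
```

```bash
python3 t.py 66.5
```

```text
19.575 tip [ -1.7   0.4 -19.7] rot err [ 0.35 -0.1   0.15] F [  0.3  -6.4 -37.6] M [ 1.96 -0.14 -0.01] 29.5699943193874 j6 0.3262807226848823
```

```bash
python3 - <<'E'
from h import *
K=np.load("pics/s1.npz")["K"];Tc=manip.camera_info("wrist")["tool_from_camera"]
for zb in range(0,16,3): print("head bottom",zb,proj(K,Tc,np.array([15.,0,zb]))[1],"top",zb-45,proj(K,Tc,np.array([15.,0,zb-45]))[1])
for zv in (60,66,72,76,80,84): print("vertex",zv,proj(K,Tc,np.array([11.55,0,zv])))
snap("wrist","s3");crop("s3","s3c",200,130,360,280,5)
d=np.load("pics/s3.npy");C=cloud(K,Tc,d)
# depth of ring/face near in tool frame, shank surface lower end
for u,v in [(276,206),(276,210),(276,214),(276,218),(250,205),(300,205),(276,195)]: print(u,v,C[v,u].round(1))
E
python3 t.py 66.5
```

```text
head bottom 0 232.02734683326833 top -45 265.76646742272624
head bottom 3 230.31925082779298 top -42 262.90573965560543
head bottom 6 228.6617650581039 top -39 260.15399194897117
head bottom 9 227.05267301822468 top -36 257.5051132738666
head bottom 12 225.4898857708284 top -33 254.95344111704327
head bottom 15 223.97143289981864 top -30 252.49372107415675
vertex 60 (np.float64(277.0655146888097), np.float64(209.80436219273363))
vertex 66 (np.float64(277.07985501547915), np.float64(207.72359795173287))
vertex 72 (np.float64(277.0935567107513), np.float64(205.73549836233647))
vertex 76 (np.float64(277.10235713812773), np.float64(204.45856688005875))
vertex 80 (np.float64(277.1109038204851), np.float64(203.21845349643255))
vertex 84 (np.float64(277.1192075763019), np.float64(202.01358846316938))
276 206 [10.7 -0.9 74.2]
276 210 [10.5 -0.8 63.1]
276 214 [10.4 -0.8 52.6]
276 218 [10.4 -0.7 42.4]
250 205 [ 14.5 -20.9  63.2]
300 205 [14.8 17.7 62.3]
276 195 [22.7 -0.8 62.2]
19.625 tip [ -1.8   0.4 -19.7] rot err [ 0.34 -0.1   0.15] F [  0.9  -6.3 -37.8] M [ 1.97 -0.14 -0.02] 29.690211487590865 j6 0.32629863602519305
```

View pics/s3c.png

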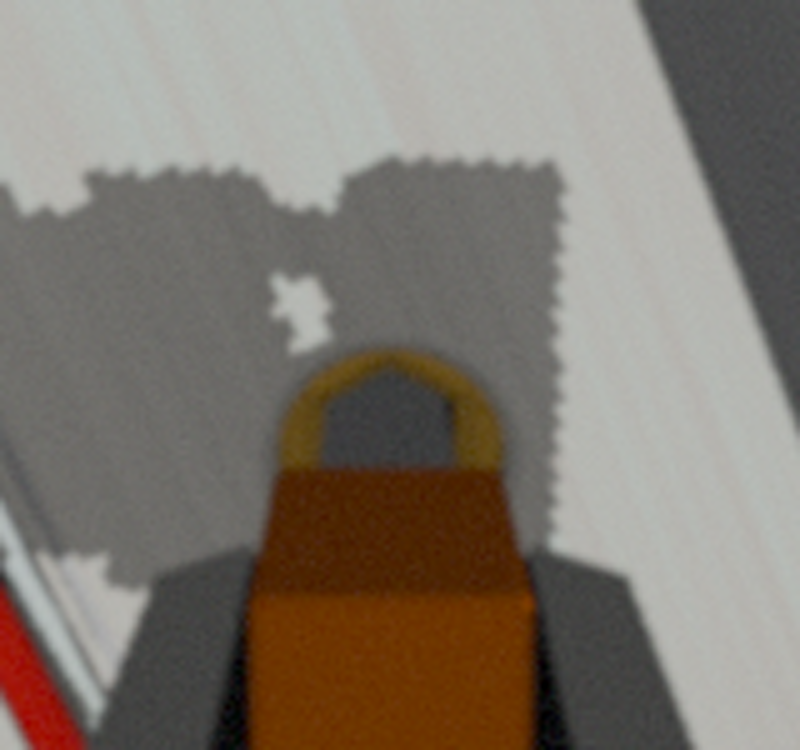

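```bash
python3 - <<'E'
from h import *
K=np.load("pics/k2.npz")["K"];Tc=manip.camera_info("wrist")["tool_from_camera"];C=cloud(K,Tc,np.load("pics/k2.npy"))
for v in range(196,232,1): print(v,C[v,277].round(1),C[v,270].round(1))
E
```

```text
196 [-14.2  -0.4 214.2] [-11.6  -8.8 203.4]
197 [-14.   -0.4 208.2] [-11.6  -8.7 198.2]
198 [-14.2  -0.3 204. ] [-12.   -8.6 194.9]
199 [-14.3  -0.3 199.2] [-13.1  -8.6 194.4]
200 [-14.4  -0.3 194.5] [-13.8  -8.6 192.2]
201 [-15.6  -0.3 194.4] [-15.5  -8.6 194.2]
202 [10.5 -0.1 88. ] [-16.7  -8.6 193.9]
203 [10.6 -0.1 84.3] [-17.6  -8.6 192.7]
204 [10.5 -0.1 81.6] [-19.3  -8.7 194.5]
205 [10.2 -0.1 79.2] [ 7.2 -6.1 90.8]
206 [10.4 -0.1 75.4] [ 6.9 -6.1 88.4]
207 [10.6 -0.1 71.7] [ 6.8 -6.  85.6]
208 [10.8 -0.1 68. ] [ 7.4 -5.9 80.1]
209 [10.6 -0.1 65.7] [ 7.4 -5.8 77.3]
210 [10.8 -0.1 62.2] [ 7.5 -5.8 73.8]
211 [10.5 -0.1 60.2] [ 7.3 -5.7 71.5]
212 [10.9 -0.  56.3] [ 7.8 -5.6 67. ]
213 [11.  -0.  53.2] [ 7.5 -5.6 65.2]
214 [10.6 -0.  51.9] [ 7.5 -5.5 62.3]
215 [10.5 -0.  49.7] [ 7.3 -5.4 60.3]
216 [10.9 -0.  45.9] [ 7.3 -5.4 57.8]
217 [10.2 -0.  45.6] [ 7.9 -5.3 53.1]
218 [10.7 -0.  41.6] [ 7.8 -5.2 50.9]
219 [10.9 -0.  38.4] [ 7.5 -5.2 49.3]
220 [10.3 -0.  38.1] [ 8.  -5.1 45.5]
221 [10.7  0.  34.4] [ 7.4 -5.1 44.8]
222 [10.4  0.  33.2] [ 8.1 -5.  40.4]
223 [10.7  0.  30.2] [ 7.6 -5.  39.6]
224 [14.5  0.  16.6] [13.6 -4.5 19.1]
225 [14.4  0.  14.9] [14.1 -4.4 15.7]
226 [14.2  0.  13.4] [14.5 -4.3 12.6]
227 [14.2  0.  11.5] [14.3 -4.3 11.1]
228 [14.2  0.1  9.6] [14.3 -4.2  9.4]
229 [14.1  0.1  7.9] [14.6 -4.2  6.5]
230 [14.4  0.1  5.2] [14.1 -4.2  6. ]
231 [14.3  0.1  3.8] [14.7 -4.1  2.7]
```

The depth readings show the hex shank ending at tool z of about 90, so the tip is at about 96 rather than 83: the fingers closed late and gripped the head's top. The tip is therefore at −32, which is the socket bottom, so the key is seated. I'll let go and take a deeper hold.

Call:
{"name": "play_rows", "arguments": {
  "commands": [
    {"x":0,"y":0,"z":-0.003,"wx":0,"wy":0,"wz":0,"grip":0.1},
    {"x":0,"y":0,"z":0,"wx":0,"wy":0,"wz":0,"grip":0.6},
    {"x":0,"y":0,"z":0,"wx":0,"wy":0,"wz":0,"grip":0.6},
    {"x":0,"y":0,"z":0,"wx":0,"wy":0,"wz":0,"grip":0.6}
  ]
}}

```text
clock: 20.12
eef_pos: [678.2, -56.8, 167.6]
eef_rot: [2.736, -0.168, 1.11]
wrist_force: [0.7, 0.8, 0.2]
finger_gap: 55.3
```

```bash
python3 t.py 66.5; python3 - <<'E'
from h import *
p,d,K,W,st=snap("wrist","s4");Tc=manip.camera_info("wrist")["tool_from_camera"];C=cloud(K,Tc,d)
im=p.astype(int);Rr,G,B=im[...,0],im[...,1],im[...,2]
o=(Rr>40)&(G<0.6*Rr)&(B<0.4*Rr)&(abs(C[...,0])<35)&(abs(C[...,1])<30)&(C[...,2]<30);P=C[o]
t=P[P[:,2]<P[:,2].min()+6];f=P[(P[:,2]>-12)&(P[:,2]<8)]
print("top",t.mean(0),cv2.minAreaRect(t[:,:2].astype(np.float32)),P[:,2].min());
if len(f)>5:print("front",f.mean(0),np.percentile(f[:,1],[2,98]),np.polyfit(f[:,1],f[:,0],1),np.polyfit(f[:,2],f[:,0],1))
E
```

```text
20.125 tip [ -4.8   0.  -20.4] rot err [0.07 0.04 0.05] F [1.1 0.3 0.1] M [ 0.13 -0.07  0.01] 55.320445703842935 j6 0.32790684018849003
top [ -5.98602422 -27.08493881 -36.71278257] ((-6.245481491088867, -27.121273040771484), (2.1216135025024414, 0.2415848970413208), 4.579301357269287) -39.48265100422259
front [10.30857894 -5.88919056 -2.64533319] [-21.68197959   6.8088213 ] [-0.2560272   8.80078598] [ 0.0802192  10.52078545]
```

View pics/s4.png

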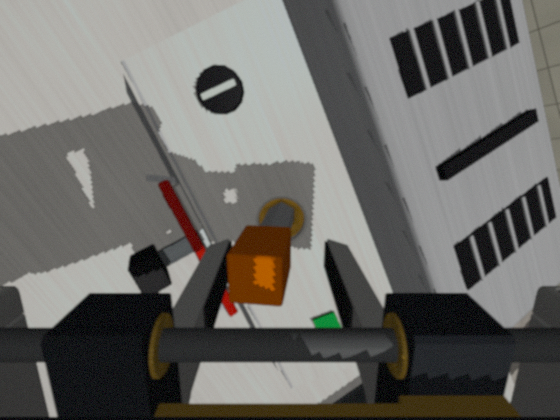

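The key stands in the socket leaning down-slope (ring at (283,215), head at (262,265)), turned a few degrees clockwise within its play. I'll re-centre the jaws on the socket axis, go deeper and close, which stands it upright.

Call:
{"name": "play_rows", "arguments": {
  "commands": [
    {"x":0.0018,"y":0.003,"z":0,"wx":0,"wy":0,"wz":4,"grip":0.8},
    {"x":0,"y":0,"z":0,"wx":0,"wy":0,"wz":4,"grip":0.8},
    {"x":0,"y":0,"z":0.008,"wx":0,"wy":0,"wz":0,"grip":0.8},
    {"x":0,"y":0,"z":0.008,"wx":0,"wy":0,"wz":0,"grip":0.4},
    {"x":0,"y":0,"z":0,"wx":0,"wy":0,"wz":0,"grip":0.1},
    {"x":0,"y":0,"z":0,"wx":0,"wy":0,"wz":0,"grip":0.1},
    {"x":0,"y":0,"z":0,"wx":0,"wy":0,"wz":0,"grip":0.1},
    {"x":0,"y":0,"z":0,"wx":0,"wy":0,"wz":0,"grip":0.1}
  ],
  "squeeze": 30
}}

```text
clock: 21.18
eef_pos: [688.3, -57.1, 155.5]
eef_rot: [2.761, -0.223, 0.978]
wrist_force: [-2.1, 1.9, 1.0]
finger_gap: 30.1
```

```bash
python3 t.py 58.5; python3 - <<'E'
from h import *
snap("wrist","s5")
E
```

```text
21.175 tip [ -0.6   0.6 -35.6] rot err [ 0.14 -0.02  0.04] F [ 0.6 -2.3 -1.9] M [ 0.59 -0.03 -0.01] 30.12564039643325 j6 0.4692823040996653
```

View pics/s5.png

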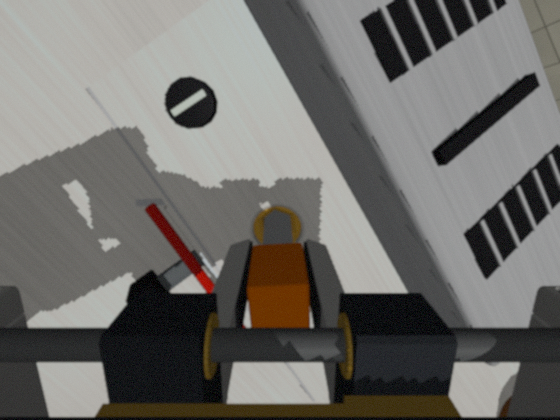

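The head is held full depth and upright, with low forces. First quarter turn clockwise.

Call:
{"name": "play_rows", "arguments": {
  "commands": [
    {"x":0,"y":0,"z":0,"wx":0,"wy":0,"wz":8,"grip":0.1},
    {"x":0,"y":0,"z":0,"wx":0,"wy":0,"wz":8,"grip":0.1},
    {"x":0,"y":0,"z":0,"wx":0,"wy":0,"wz":8,"grip":0.1},
    {"x":0,"y":0,"z":0,"wx":0,"wy":0,"wz":0,"grip":0.1}
  ]
}}

```text
clock: 21.72
eef_pos: [688.5, -57.4, 155.6]
eef_rot: [2.88, -0.357, 0.565]
wrist_force: [-0.1, -0.2, 0.6]
finger_gap: 30.1
```

```bash
python3 t.py 34.5
```

```text
21.725 tip [ -0.4   0.4 -35.6] rot err [ 0.15 -0.08  0.09] F [-0.   0.3 -0.5] M [-0.09 -0.33 -0.03] 30.122177212760874 j6 0.8873397957302146
```

Call:
{"name": "play_rows", "arguments": {
  "commands": [
    {"x":0,"y":0,"z":0,"wx":0,"wy":0,"wz":8,"grip":0.1},
    {"x":0,"y":0,"z":0,"wx":0,"wy":0,"wz":8,"grip":0.1},
    {"x":0,"y":0,"z":0,"wx":0,"wy":0,"wz":8,"grip":0.1},
    {"x":0,"y":0,"z":0,"wx":0,"wy":0,"wz":8,"grip":0.1},
    {"x":0,"y":0,"z":0,"wx":0,"wy":0,"wz":8,"grip":0.1},
    {"x":0,"y":0,"z":0,"wx":0,"wy":0,"wz":8,"grip":0.1},
    {"x":0,"y":0,"z":0,"wx":0,"wy":0,"wz":8,"grip":0.1},
    {"x":0,"y":0,"z":0,"wx":0,"wy":0,"wz":8,"grip":0.1},
    {"x":0,"y":0,"z":0,"wx":0,"wy":0,"wz":2,"grip":0.1},
    {"x":0,"y":0,"z":0,"wx":0,"wy":0,"wz":0,"grip":0.1}
  ]
}}

```text
clock: 22.98
eef_pos: [688.2, -58.6, 155.5]
eef_rot: [-2.905, -0.373, -0.677]
wrist_force: [-3.1, -8.2, 2.2]
finger_gap: 30.3
```

```bash
python3 t.py -31.5;python3 - <<'E'
from h import *
p,d,K,W,st=snap("wrist","s6");C=cloud(K,W,d)
im=p.astype(int);r=(im[...,0]>70)&(im[...,1]<0.35*im[...,0])&(im[...,2]<0.35*im[...,0])&(C[...,0]>600)&(C[...,0]<680)&(C[...,2]<90);P=C[r]
print("keeper z",np.percentile(P[:,2],[5,50,95]),P.mean(0),len(P))
E
```

```text
22.975 tip [ -0.7  -1.  -35.6] rot err [ 0.09 -0.19  0.23] F [ 3.3  7.8 -3. ] M [-2.16  0.46 -0.06] 30.34278528062504 j6 2.0367113749798476
keeper z [67.46855561 68.66645405 69.92164361] [641.64935884 -96.08580295  68.64965087] 428
```

View pics/s6.png

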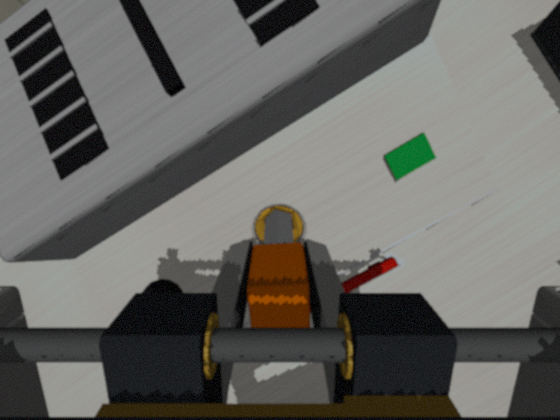

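The keeper top has sunk from about 76 to 68.7 mm, so the screw is turning. I'll let go, lift clear and turn back for a fresh hold.

Call:
{"name": "play_rows", "arguments": {
  "commands": [
    {"x":0,"y":0,"z":0,"wx":0,"wy":0,"wz":0,"grip":0.85},
    {"x":0,"y":0,"z":0,"wx":0,"wy":0,"wz":0,"grip":0.85},
    {"x":0,"y":0,"z":0,"wx":0,"wy":0,"wz":0,"grip":0.85},
    {"x":0,"y":0,"z":0,"wx":0,"wy":0,"wz":0,"grip":0.85},
    {"x":0,"y":0,"z":-0.025,"wx":0,"wy":0,"wz":0,"grip":0.85},
    {"x":0,"y":0,"z":-0.03,"wx":0,"wy":0,"wz":0,"grip":0.85},
    {"x":0,"y":0,"z":0,"wx":0,"wy":0,"wz":-10,"grip":0.85},
    {"x":0,"y":0,"z":0,"wx":0,"wy":0,"wz":-10,"grip":0.85},
    {"x":0,"y":0,"z":0,"wx":0,"wy":0,"wz":-10,"grip":0.85},
    {"x":0,"y":0,"z":0,"wx":0,"wy":0,"wz":-10,"grip":0.85},
    {"x":0,"y":0,"z":0,"wx":0,"wy":0,"wz":-10,"grip":0.85},
    {"x":0,"y":0,"z":0,"wx":0,"wy":0,"wz":-10,"grip":0.85},
    {"x":0,"y":0,"z":0,"wx":0,"wy":0,"wz":-10,"grip":0.85},
    {"x":0,"y":0,"z":0,"wx":0,"wy":0,"wz":-10,"grip":0.85},
    {"x":0,"y":0,"z":0,"wx":0,"wy":0,"wz":-10,"grip":0.85},
    {"x":0,"y":0,"z":0,"wx":0,"wy":0,"wz":0,"grip":0.85},
    {"x":0,"y":0,"z":0,"wx":0,"wy":0,"wz":0,"grip":0.85}
  ]
}}

```text
clock: 25.15
eef_pos: [665.1, -55.2, 205.2]
eef_rot: [2.761, -0.224, 0.975]
wrist_force: [0.3, -0.3, -0.5]
finger_gap: 79.9
```

```bash
python3 t.py 58.5;python3 - <<'E'
from h import *
snap("wrist","s7")
E
```

```text
25.15 tip [-0.7  0.6 19.3] rot err [ 0.14 -0.01 -0.19] F [-0.2  0.2  0.6] M [ 0.14 -0.09 -0.08] 79.86074380973164 j6 0.47415586297820006
```

View pics/s7.png

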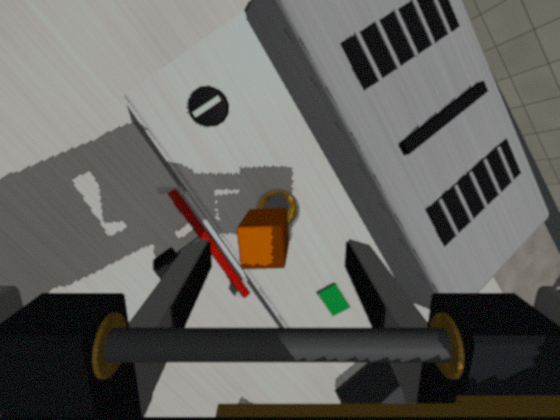

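Call:
{"name": "play_rows", "arguments": {
  "commands": [
    {"x":0,"y":0,"z":0.025,"wx":0,"wy":0,"wz":2,"grip":0.85},
    {"x":0,"y":0,"z":0.025,"wx":0,"wy":0,"wz":0,"grip":0.85},
    {"x":0,"y":0,"z":0.005,"wx":0,"wy":0,"wz":0,"grip":0.4},
    {"x":0,"y":0,"z":0,"wx":0,"wy":0,"wz":0,"grip":0.1},
    {"x":0,"y":0,"z":0,"wx":0,"wy":0,"wz":0,"grip":0.1},
    {"x":0,"y":0,"z":0,"wx":0,"wy":0,"wz":0,"grip":0.1},
    {"x":0,"y":0,"z":0,"wx":0,"wy":0,"wz":0,"grip":0.1},
    {"x":0,"y":0,"z":0,"wx":0,"wy":0,"wz":0,"grip":0.1}
  ]
}}

```text
clock: 26.2
eef_pos: [688.3, -57.1, 155.6]
eef_rot: [2.768, -0.236, 0.945]
wrist_force: [-4.3, 1.6, 3.6]
finger_gap: 30.7
```

```bash
python3 t.py 56.5
```

```text
26.2 tip [ -0.6   0.7 -35.5] rot err [ 0.13 -0.02  0.03] F [-0.4 -2.7 -5.1] M [ 0.71 -0.15  0.01] 30.69011486498254 j6 0.504324161514382
```

Call:
{"name": "play_rows", "arguments": {
  "commands": [
    {"x":0,"y":0,"z":0,"wx":0,"wy":0,"wz":8,"grip":0.1},
    {"x":0,"y":0,"z":0,"wx":0,"wy":0,"wz":8,"grip":0.1},
    {"x":0,"y":0,"z":0,"wx":0,"wy":0,"wz":8,"grip":0.1},
    {"x":0,"y":0,"z":0,"wx":0,"wy":0,"wz":8,"grip":0.1},
    {"x":0,"y":0,"z":0,"wx":0,"wy":0,"wz":8,"grip":0.1},
    {"x":0,"y":0,"z":0,"wx":0,"wy":0,"wz":8,"grip":0.1},
    {"x":0,"y":0,"z":0,"wx":0,"wy":0,"wz":0,"grip":0.1}
  ]
}}

```text
clock: 27.08
eef_pos: [688.5, -58.1, 155.8]
eef_rot: [3.07, -0.434, 0.076]
wrist_force: [-2.4, -4.6, 2.5]
finger_gap: 30.8
```

```bash
python3 t.py 8.5
```

```text
27.075 tip [ -0.3  -0.4 -35.4] rot err [ 0.15 -0.14 -0.06] F [-1.4  4.7 -3.1] M [-1.17 -0.57 -0.03] 30.829711487049043 j6 1.343642866006534
```

Call:
{"name": "play_rows", "arguments": {
  "commands": [
    {"x":0,"y":0,"z":0,"wx":0,"wy":0,"wz":5,"grip":0.1},
    {"x":0,"y":0,"z":0,"wx":0,"wy":0,"wz":4,"grip":0.1},
    {"x":0,"y":0,"z":0,"wx":0,"wy":0,"wz":0,"grip":0.1}
  ]
}}

```text
clock: 27.45
eef_pos: [688.4, -58.2, 155.8]
eef_rot: [-3.14, -0.439, -0.095]
wrist_force: [-3.8, -5.9, 3.9]
finger_gap: 30.6
```

```bash
python3 t.py -0.5
```

```text
27.45 tip [ -0.3  -0.6 -35.4] rot err [ 0.14 -0.16  0.05] F [-1.2  6.2 -4.9] M [-1.61 -0.52 -0.07] 30.604146626847744 j6 1.4989243142187956
```

Call:
{"name": "play_rows", "arguments": {
  "commands": [
    {"x":0,"y":0,"z":0,"wx":0,"wy":0,"wz":4,"grip":0.1},
    {"x":0,"y":0,"z":0,"wx":0,"wy":0,"wz":4,"grip":0.1},
    {"x":0,"y":0,"z":0,"wx":0,"wy":0,"wz":0,"grip":0.1}
  ]
}}

```text
clock: 27.82
eef_pos: [688.3, -58.3, 155.7]
eef_rot: [-3.075, -0.434, -0.249]
wrist_force: [-4.9, -6.4, 3.9]
finger_gap: 30.6
```

```bash
python3 t.py -8.5
```

```text
27.825 tip [ -0.5  -0.7 -35.4] rot err [ 0.13 -0.16  0.05] F [-1.2  7.1 -5.4] M [-1.86 -0.45 -0.06] 30.64034969635222 j6 1.6385718310604147
```

Call:
{"name": "play_rows", "arguments": {
  "commands": [
    {"x":0,"y":0,"z":0,"wx":0,"wy":0,"wz":4,"grip":0.1},
    {"x":0,"y":0,"z":0,"wx":0,"wy":0,"wz":0,"grip":0.1}
  ]
}}

```text
clock: 28.08
eef_pos: [688.3, -58.3, 155.7]
eef_rot: [-3.043, -0.428, -0.325]
wrist_force: [-3.6, -7.1, 2.9]
finger_gap: 30.5
```

```bash
python3 t.py -12.5
```

```text
28.075 tip [ -0.4  -0.7 -35.5] rot err [ 0.12 -0.17  0.05] F [ 0.2  7.5 -3.9] M [-1.86 -0.22 -0.  ] 30.515779615078728 j6 1.7082958545938631
```

Call:
{"name": "play_rows", "arguments": {
  "commands": [
    {"x":0,"y":0,"z":0,"wx":0,"wy":0,"wz":4,"grip":0.1},
    {"x":0,"y":0,"z":0,"wx":0,"wy":0,"wz":4,"grip":0.1},
    {"x":0,"y":0,"z":0,"wx":0,"wy":0,"wz":0,"grip":0.1}
  ]
}}

```text
clock: 28.45
eef_pos: [688.3, -58.4, 155.7]
eef_rot: [-2.982, -0.41, -0.476]
wrist_force: [-4.4, -7.4, 3.2]
finger_gap: 30.5
```

```bash
python3 t.py -20.5;python3 - <<'E'
from h import *
p,d,K,W,st=snap("wrist","s8");C=cloud(K,W,d)
im=p.astype(int);r=(im[...,0]>70)&(im[...,1]<0.35*im[...,0])&(im[...,2]<0.35*im[...,0])&(C[...,0]>600)&(C[...,0]<680)&(C[...,2]<90);P=C[r]
print("keeper z",np.percentile(P[:,2],[5,50,95]) if len(P) else 0,len(P))
crop("s8","s8c",200,170,360,260,5)
E
```

```text
28.45 tip [ -0.5  -0.8 -35.5] rot err [ 0.11 -0.19  0.08] F [ 0.8  8.  -4.4] M [-2.12  0.   -0.27] 30.486060727919998 j6 1.8477019888222115
keeper z [61.56383493 62.75390932 63.97627296] 370
```

View pics/s8.png

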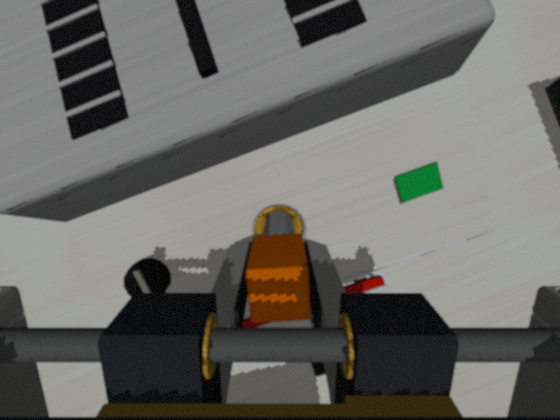

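Call:
{"name": "play_rows", "arguments": {
  "commands": [
    {"x":0,"y":0,"z":0,"wx":0,"wy":0,"wz":4,"grip":0.1},
    {"x":0,"y":0,"z":0,"wx":0,"wy":0,"wz":3,"grip":0.1},
    {"x":0,"y":0,"z":0,"wx":0,"wy":0,"wz":0,"grip":0.1},
    {"x":0,"y":0,"z":0,"wx":0,"wy":0,"wz":0,"grip":0.1}
  ],
  "squeeze": 45
}}

```text
clock: 29.0
eef_pos: [688.2, -58.6, 155.7]
eef_rot: [-2.932, -0.388, -0.605]
wrist_force: [-4.9, -8.4, 3.7]
finger_gap: 30.6
```

```bash
python3 t.py -27.5;python3 - <<'E'
from h import *
p,d,K,W,st=snap("wrist","s9");C=cloud(K,W,d)
im=p.astype(int);r=(im[...,0]>70)&(im[...,1]<0.35*im[...,0])&(im[...,2]<0.35*im[...,0])&(C[...,0]>600)&(C[...,0]<680)&(C[...,2]<90);P=C[r]
print("keeper z",np.percentile(P[:,2],[5,50,95]) if len(P) else 0,len(P))
E
```

```text
29.0 tip [ -0.6  -1.  -35.5] rot err [ 0.11 -0.2   0.15] F [ 2.1  8.9 -5. ] M [-2.4   0.25 -0.42] 30.600259657013588 j6 1.9687422389050382
keeper z [61.58201747 62.89282581 64.01029684] 440
```

View pics/s9.png

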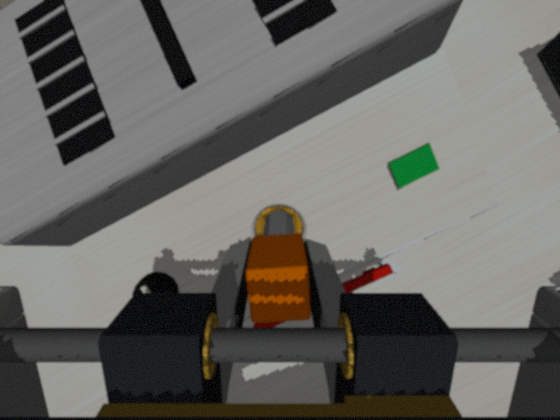

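Turning a further 7° left the keeper at 62.8 mm while the torque rose to 0.42 N m, so the stop is reached. I'll ease off slightly within the key's play, let go and back out along the key.

Call:
{"name": "play_rows", "arguments": {
  "commands": [
    {"x":0,"y":0,"z":0,"wx":0,"wy":0,"wz":-4,"grip":0.1},
    {"x":0,"y":0,"z":0,"wx":0,"wy":0,"wz":0,"grip":0.85},
    {"x":0,"y":0,"z":0,"wx":0,"wy":0,"wz":0,"grip":0.85},
    {"x":0,"y":0,"z":0,"wx":0,"wy":0,"wz":0,"grip":0.85},
    {"x":0,"y":0,"z":0,"wx":0,"wy":0,"wz":0,"grip":0.85},
    {"x":0,"y":0,"z":-0.02,"wx":0,"wy":0,"wz":0,"grip":0.85},
    {"x":0,"y":0,"z":-0.04,"wx":0,"wy":0,"wz":0,"grip":0.85},
    {"x":0,"y":0,"z":-0.05,"wx":0,"wy":0,"wz":0,"grip":0.85},
    {"x":0,"y":0,"z":-0.04,"wx":0,"wy":0,"wz":0,"grip":0.85},
    {"x":0,"y":0,"z":0,"wx":0,"wy":0,"wz":0,"grip":0.85},
    {"x":0,"y":0,"z":0,"wx":0,"wy":0,"wz":0,"grip":0.85}
  ]
}}

```text
clock: 30.42
eef_pos: [624.6, -51.6, 291.2]
eef_rot: [-2.958, -0.4, -0.533]
wrist_force: [0.1, -0.3, -1.3]
finger_gap: 79.8
```

```bash
python3 t.py -23.5;python3 - <<'E'
from h import *
p,d,K,W,st=snap("wrist","e1");C=cloud(K,W,d);X,Y,Z=C[...,0],C[...,1],C[...,2]
im=p.astype(int);r=(im[...,0]>70)&(im[...,1]<0.35*im[...,0])&(im[...,2]<0.35*im[...,0])&(C[...,0]>600)&(C[...,0]<680)&(C[...,2]<90);P=C[r]
print("keeper z",np.percentile(P[:,2],[5,50,95]),len(P),cv2.minAreaRect(P[:,:2].astype(np.float32)))
g=(Z>60)&(Z<74)&(X>570)&(X<625)&(abs(Y+50)<40);print("grip",g.sum(),cv2.minAreaRect(C[g][:,:2].astype(np.float32)))
snap("scene","e2");crop("e2","e2c",150,190,420,350,2.9)
snap("top","e3")
E
```

```text
30.425 tip [ -1.3   0.7 114.4] rot err [ 0.01 -0.14  0.03] F [-0.3  0.4  1.2] M [-0.06 -0.22  0.04] 79.79893078909414 j6 1.9026129437197998
keeper z [61.48371682 62.74097045 64.1471743 ] 419 ((644.8958740234375, -54.06304931640625), (125.34456634521484, 8.469279289245605), 85.04661560058594)
grip 463 ((601.8716430664062, -49.4719123840332), (30.094867706298828, 23.910661697387695), 85.05030059814453)
```

View pics/e1.png

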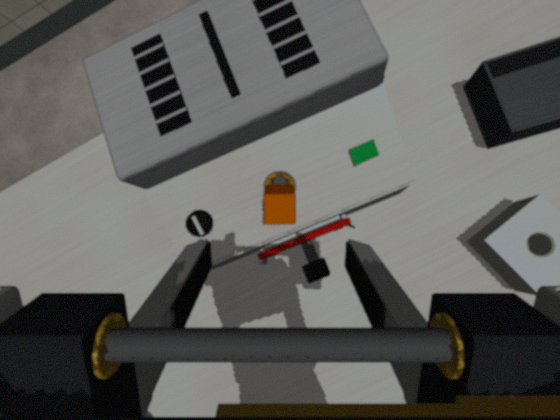

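View pics/e2c.png

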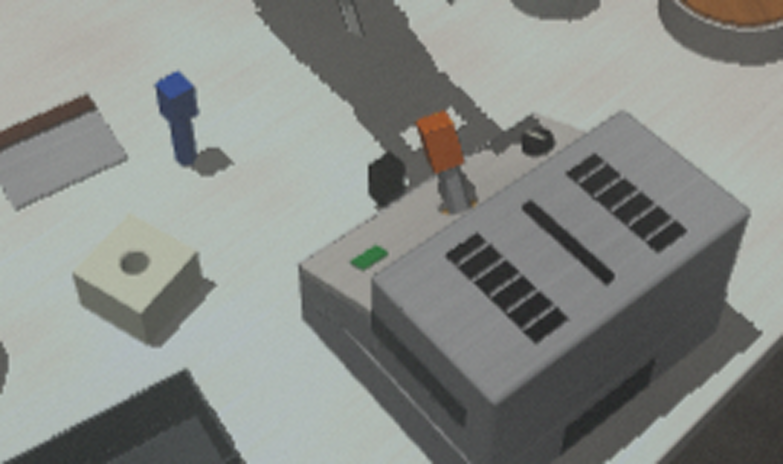

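View pics/e3.png

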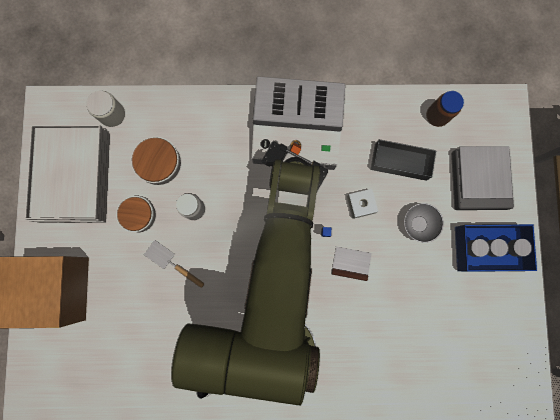

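```bash
python3 - <<'E'
from h import *
z=np.load("pics/e1.npz");K,W=z["K"],z["W"];C=cloud(K,W,np.load("pics/e1.npy"));im=cv2.imread("pics/e1.png").astype(int)
B,G,Rr=im[...,0],im[...,1],im[...,2]
o=(Rr>110)&(G<0.65*Rr)&(B<0.4*Rr);o[:,:255]=0;o[:,305:]=0;o[:165]=0;o[230:]=0
P=C[o];d=P-F;print("head top: e,l,n",np.median(d@be),np.median(d@bl),np.percentile(d@bn,[50,95]))
manip.sign_off();print(manip.read_state()["clock"])
E
```

```text
head top: e,l,n -2.582735027602771 1.3951070314912903 [88.04612329 89.26571957]
the job is handed in; nothing more can be done
the job is handed in; nothing more can be done
```

The tray is home and locked, and the key is left standing in the socket. I handed the job in at about 30.6 s of the 61 s allowed.

**What I did**
- I pushed the tray in until it met the back stop. A second check with the fingers shut behind its grip stopped hard at 30 N.
- I took the orange key from its rest, put it in the socket and turned the screw clockwise in two holds. The first turn was 90° and the second ran on to the stop, with a full release and a fresh hold between.
- I then let go and backed off.

**Last checks**
- **Screw stop:** the last 7° of turning raised the torque to 0.42 N m and did not move the keeper.
- **Keeper:** its top sank from about 76 mm to 62.7 mm. That matches the roughly 13 mm expected for a screw that started near 0.4 rad.
- **Tray:** the grip is 43 mm in front of the keeper, where 43.5 mm would be fully home.
- **Key:** the top of its head is 88 mm off the sloping face, as it should be for a key at the socket bottom. It leans only slightly.
- **Surroundings:** nothing else looked moved in the top and scene pictures, including the blue look-alike.

**What went wrong or disagreed**
- **Late grip on the key:** the fingers closed about 13 mm too high on the head. I took the seated key for stuck and pressed it into the socket at up to about 38 N before the depth image showed it was already home. I then took a deeper hold.
- **Camera disagreement:** the scene and top cameras differed by about 6 mm sideways, so I used the wrist camera for all positions.

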